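Lock the cutlery tray onto the dish rack

ROBOT

A 6-joint arm with a two-finger parallel gripper is mounted at the origin on the work surface. World frame = base frame: x ahead of the robot, y to its left, z up, the work surface at z = 0. Lengths are in mm, angles in degrees, forces in N, time in s.
With the tool pointing down it reaches from about 350 to 850 mm from the base axis. Payload 8.1 kg.
Tool frame: the origin (TCP) lies on the centre line of the jaws, within the pads' length; the fingertips stand 8 mm ahead of it and the grasp point (between the pads) lies 11 mm behind it; x points along the fingers, z is the direction in which the jaws open and shut, and the axes are right-handed (so a half turn about x gives the same grasp; the last joint's range is limited). The gripper opens to 85 mm and grips with 20 to 120 N. Pads are 22 mm wide; open, the fingers measure 114 mm over their backs; the gripper's body (76 mm by 85 mm) begins 54 mm behind the grasp point. The pads swing forward as they close: fully open they stand 13 mm farther back than shut.
Start: joints at [-72.559, 7.471, 85.268, -0, 87.261, -4.893], TCP at [228.022, -554.988, 239.292] pointing down, gripper open.
Joint ranges: [-169.43, 169.43], [-51.17, 129.36], [1.28, 143.12], [-76.62, 256.62], [0, 156.53], [-152.29, 152.29]. Speed limits (degrees/s): [136.94, 136.94, 159.86, 180, 180, 180].

INTERFACE

Orientations are given as [roll, pitch, yaw] about the fixed x, y, z axes, in that order (R = Rz(yaw) Ry(pitch) Rx(roll)).
In Python, from bench import r, vision, order gives the robot as it stands. The module is installed in compiled form; this text tells all that it offers.
- The arm moves only by the shell command python3 -m jog 'ROWS' [FORCE]. ROWS is JSON, a list of rows, each a list of 3 entries, a list of its own where there are three numbers: the shift along the world's x, y, z in m, then the turn, a rotation vector about the world's x, y, z in rad, then the opening, from -1 (shut) to 1 (fully open). A call has 1 to 5 rows; each row is the pose to reach, as a shift and turn from the pose commanded when the call began; what a row does not reach only later rows make up. A row lasts 1/12 s, in which the tool goes at most 41.7 mm and 7.16 degrees, less where a joint would pass 70% of its speed; a pose out of reach is approached as far as the arm can. A call with a gripper value outside its range is refused whole. The fingers move at their own pace and stop on an object; FORCE is the grip in N (left out, the last holds). Time passes only in rows, so rows that repeat a pose let the fingers close. It gives the time, the measured TCP pose, the force and the opening at its end, in the units of the state.
- r.sense(): the state, without advancing time (a new reading comes with each control period).
- vision.snapshot(name): name is "scene" or "top" or "wrist"; returns the picture (400x640x3 uint8, red, green, blue); there is no depth.
- vision.camera_model(name): a dict with "fov_y" (degrees; the focal length in pixels is half the picture's height over the tangent of half this angle, whatever the lens; pixels are square), "cx", "cy" (the principal point, pixels), "D" ([k1, k2, p1, p2, k3] as OpenCV has them; the pictures are not rectified), "world_to_cam" (4x4, takes a point from world to camera coordinates). Camera axes: x right, y down, z forward; pixel columns grow to the right and rows downward; lengths in mm; the calibration is good to about 2 mm. A picture is of the moment at which its call begins: read the wrist's pose just before it. camera_model takes no time and is no camera call; for the wrist camera it gives the pose at the moment of the call.
- order.hand_in(): hands the job in, once; it reports no verdict.
The state is a dict: "time": time; "joint_pos": joint angles; "qd": joint speeds; "joint_efforts": joint torques, N m; "tool_pos": TCP position; "tcp_rot": TCP orientation; "ft_force": force on the tool from outside, world axes, zero at the start; "wrist_torque": the same for the moment, N m; "finger_gap": finger opening in mm.
Only numpy, scipy, OpenCV 4.12 (cv2) and the standard library are available. Lean on these libraries where they do the work, as an engineer would, in place of code of your own. Each camera call takes 0.05 s, during which the arm holds its last target.

TASK

Join the cutlery tray to the dish rack: push the tray along its guides until its bolt head stops inside the cam lock, then take the T-handled screwdriver off its slanted hook, set its blade in the slot of the cam disc and turn the disc clockwise (seen from above) until it stops, so that the tray is drawn up close against the connector. Then hang the screwdriver back on both prongs of its hook, and leave the jar, the funnel and the stirring stick alone.

Things in the scene. Friction and masses are not known exactly. Their poses are not given: they have to be found in the camera images.
- rack: Metal dish rack, fixed to the shelf, with a grey cam-lock connector on its -y end. Origin: on the shelf under the cam disc's axis, z up. In its frame the tray comes in from -y and is drawn in +y. Two guide rails (6 mm wide, 14 mm high, 88 mm apart inside, y -232 to -57 mm) lead the tray. Four enamel plates stand at y 130 to 260 mm, up to 176 mm high.
- front (a point): Middle of the connector's front face, at y = -55 mm in the rack's frame, 25 mm above the shelf; the tray's end wall is to come up against this face. The housing is 116 mm wide, 116 mm long, 40 mm high, with an opening in the front for the bolt.
- cam (a joint): Angle of the cam disc (rad), growing as it turns clockwise seen from above. About 0 (-0.08 to 0.06) at the start: mouth open to the tray. Stops at 1.40; the bolt is fully drawn in from 1.30 on. It stays where it is left; turning takes about 0.1 to 0.3 N m. It grabs the bolt only if the bolt head was first pushed in to its stop.
- cam_slot (a point): On the cam disc's axis at the top of its screwdriver slot, 69 mm above the shelf. Steel disc, 92 mm diameter, face 49 mm above the shelf, on it a raised block 40 x 80 mm with the slot: 64 mm long, its floor 49 mm above the shelf, 13 mm wide, flaring to 26 mm over its top 9 mm. The slot lies along this point's own y axis; the point turns with the disc.
- tray: Loose white cutlery tray, open box 84 (x) x 110 (y) x 55 mm high, walls 5 mm, 0.26 to 0.56 kg, between the guide rails with 2 mm play each side. Origin: centre of its underside; axes as the rack's. At the start 25 to 55 mm from the front face. Pushed on its -y end it stops with 9 mm open (origin at y = -119 mm in the rack's frame); drawn in by the cam about 1 mm is left (y = -111 mm).
- bolt_head (a point): Centre of the head of the steel bolt on the tray's +y end wall: upright barrel 16 mm across and 26 mm tall, 25 mm above the shelf, 94 mm from the tray's origin along +y. At its stop in the open cam it is 25 mm from the disc's axis, fully drawn in 17 mm.
- screwdriver: Loose T-handled screwdriver, 0.19 to 0.33 kg, hanging blade down by its crossbar on the hook's prongs. Origin: middle of the blade's tip, z up the shaft. Flat blade 7 mm thick (x), 50 mm wide (y), 26 mm high; shaft 14 mm diameter; round wooden crossbar 18 mm diameter along y, 130 mm long, axis 117 mm above the tip.
- grip (a point): Centre of the screwdriver's wooden grip block, in the middle of the crossbar, 117 mm above the blade's tip: 26 mm thick (screwdriver's x), 40 mm along y, 34 mm high, free on both x sides.
- hook: Fixed wooden stand with a slanted two-prong hook. Two posts 12 mm square, 166 mm high, at y = +-45 mm, each with a steel prong, 8 mm diameter, pointing to -x and up at 35 degrees, ending 45 mm in front of the post, 163 mm high. Base board 10 mm thick. Origin: on the shelf midway between the posts, in the plane of their front faces, z up.
- crook (a point): Where the middle of the hung screwdriver's crossbar (its grip block's centre) lies: in the crook between prongs and posts, 9 mm in front of the posts, 150 mm above the shelf (blade tip 33 mm above the shelf, screwdriver's axes like the hook's). The screwdriver comes off and goes on along the prongs' slope.
- jar: Bystander: closed glass jar, 72 mm diameter, 120 mm high. Origin: centre of its underside.
- funnel: Bystander: grey plastic funnel standing mouth down, 90 mm diameter, 100 mm high. Origin: centre of its mouth on the shelf.
- stick: Bystander: flat wooden stirring stick 18 x 200 x 8 mm lying along its y. Origin: centre of its underside.
Things that resemble listed ones, but are neither listed nor needed, are in the scene too. Of the things like the hook, leave any that is green or red; of the rest the larger one is meant.

How it is judged:
By the outcome, as a careful person would: the job done as asked, in the order asked, and still so for the second after the job is handed in, with the robot touching nothing.
It also fails if it takes over 72 s, if anything falls off the work surface, if the arm or the gripper's body presses on something with over 40 N, if the wrist force passes 120 N, or if a joint passes its speed limit or range.

## Working session

There is one attempt and no reset: what is moved stays moved. The work goes in short steps, Python scripts to look and compute and a shell command to move; the robot and the scene stay as the last step left them, time stands still between calls to the robot, and variables do not carry over. Pictures are saved under pics/ and viewed, and the job is handed in when it is done.

```bash
mkdir -p pics; cat > h.py <<'E'
import numpy as np,cv2
from bench import r,vision,order
def snap(n,f):
    im=vision.snapshot(n); cv2.imwrite('pics/'+f,im[:,:,::-1]); return im
def K(n):
    m=vision.camera_model(n); f=200/np.tan(np.radians(m['fov_y'])/2)
    return np.array([[f,0,m['cx']],[0,f,m['cy']],[0,0,1]]),np.array(m['D']),np.array(m['world_to_cam']).reshape(4,4)
def ray(n,uv,cam=None):
    k,d,T=cam or K(n); p=cv2.undistortPoints(np.array([[uv]],float),k,d)[0,0]
    R=T[:3,:3];o=-R.T@T[:3,3]; v=R.T@np.array([p[0],p[1],1]); return o,v/np.linalg.norm(v)
def onz(n,uv,z,cam=None):
    o,v=ray(n,uv,cam); return o+v*(z-o[2])/v[2]
def proj(n,P,cam=None):
    k,d,T=cam or K(n); P=np.atleast_2d(np.array(P,float))
    return cv2.projectPoints(P,cv2.Rodrigues(T[:3,:3])[0],T[:3,3],k,d)[0][:,0]
def tri(rays):
    A=0;b=0
    for o,v in rays:
        M=np.eye(3)-np.outer(v,v);A=A+M;b=b+M@o
    return np.linalg.solve(A,b)
def big(src,f,x0,y0,x1,y1):
    im=cv2.imread('pics/'+src)[y0:y1,x0:x1]; s=min(800/(x1-x0),600/(y1-y0))
    cv2.imwrite('pics/'+f,cv2.resize(im,None,fx=s,fy=s,interpolation=cv2.INTER_CUBIC))
E
python3 - <<'E'
from h import *
for n in('scene','top','wrist'):
    snap(n,n+'0.png'); m=vision.camera_model(n); k,d,T=K(n); print(n,k[0,0],m['cx'],m['cy'],m['D'],-T[:3,:3].T@T[:3,3],T[2,:3])
s=r.sense();print(s)
E
```

```text
scene 411.0105843287298 318.4962593869114 202.4165527198144 [-0.01853105  0.          0.          0.          0.        ] [ 964.45978851  418.34471784 1036.3696516 ] [-0.35518574 -0.44886202 -0.81997925]
top 376.75181136840575 319.47377898943535 194.8029664829336 [-0.08121588  0.          0.          0.          0.        ] [ 377.00080996  -99.4516066  1142.98588249] [ 0.19876238 -0.0165849  -0.97990737]
wrist 338.7815908837987 323.7526003419131 195.49566551947822 [-0.03495093  0.          0.          0.          0.        ] [ 299.10279257 -525.59622771  374.27070904] [-0.27341652 -0.11020701 -0.95556152]
{'time': 0.15, 'joint_pos': array([-7.25600451e+01,  7.50794900e+00,  8.53160885e+01,  2.71257650e-03,
        8.72623779e+01, -4.89350604e+00]), 'qd': array([-0.03226019, -0.09747958, -0.1365035 ,  0.03082521,  0.00988079,
       -0.09511429]), 'joint_efforts': array([ 4.91586889e-04, -5.70062399e+01, -5.01159739e+01, -1.93839369e-04,
        9.68027569e-03,  4.23532390e-05]), 'tool_pos': array([ 227.90181959, -554.57205018,  238.44547355]), 'tcp_rot': array([173.31075423,  89.91354209, 105.64408356]), 'ft_force': array([0.14241179, 0.31380927, 0.380929  ]), 'wrist_torque': array([-0.02796786,  0.00468937, -0.00359828]), 'finger_gap': 85.4755898120764}
```

View pics/scene0.png

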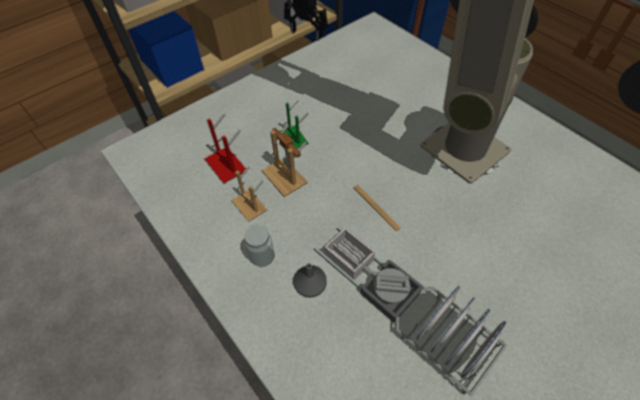

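View pics/top0.png

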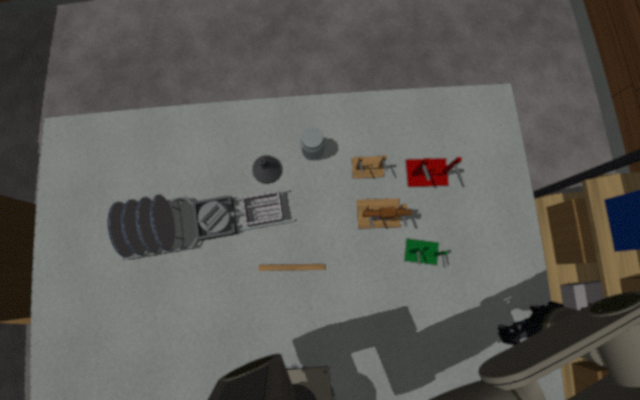

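View pics/wrist0.png

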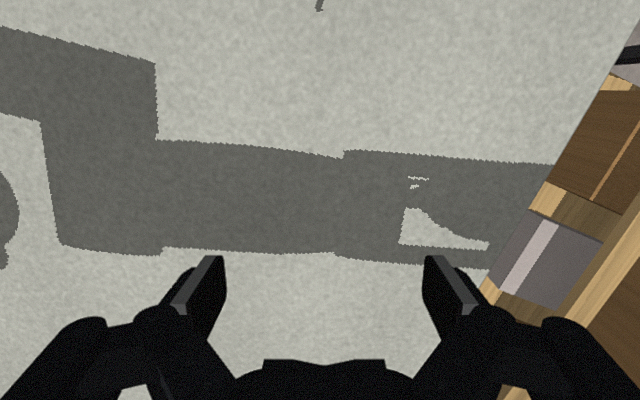

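```bash
python3 - <<'E'
from h import *
big('top0.png','top_hook.png',330,130,480,280)
big('top0.png','top_cam.png',100,170,340,290)
big('scene0.png','sc_hook.png',190,90,330,230)
big('scene0.png','sc_cam.png',300,210,520,395)
E
```

```text
(no output)
```

View pics/top_hook.png

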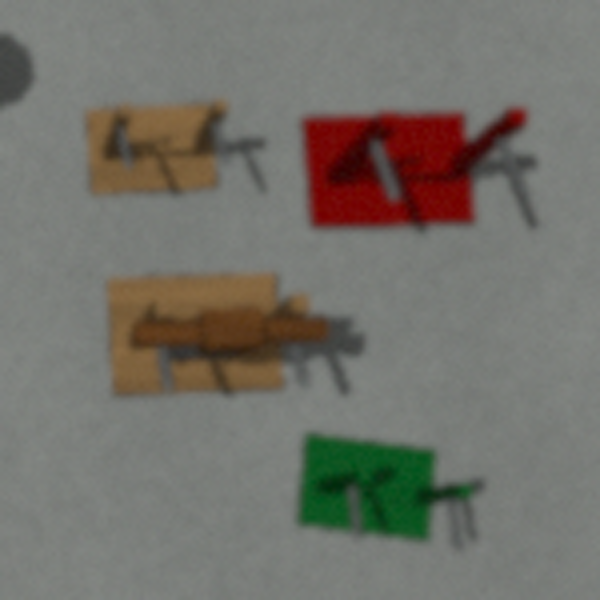

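View pics/top_cam.png

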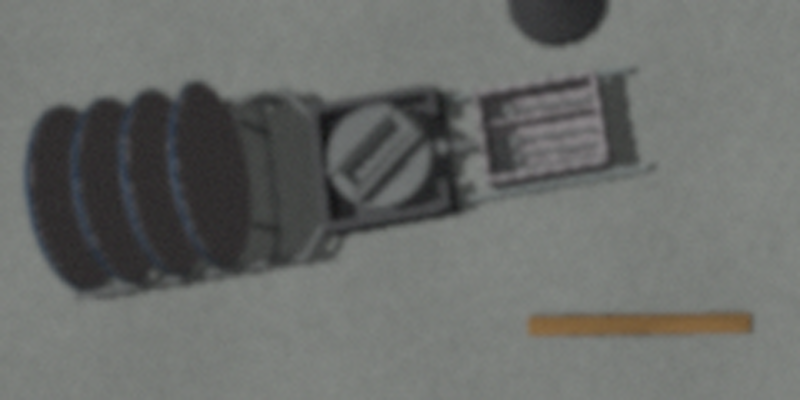

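View pics/sc_hook.png

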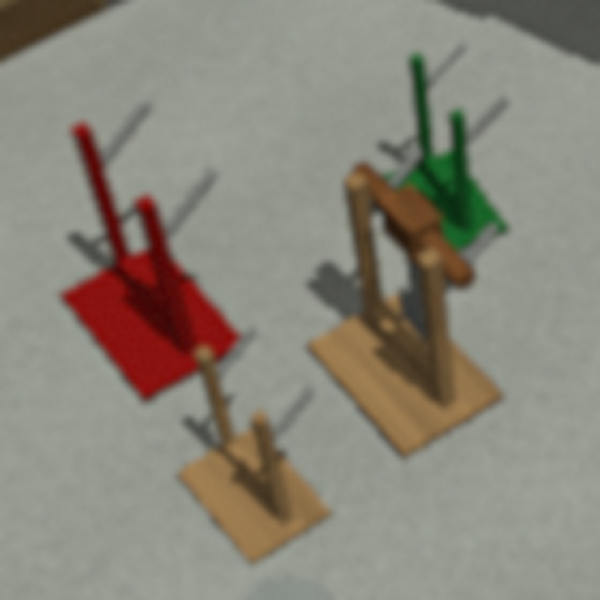

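View pics/sc_cam.png

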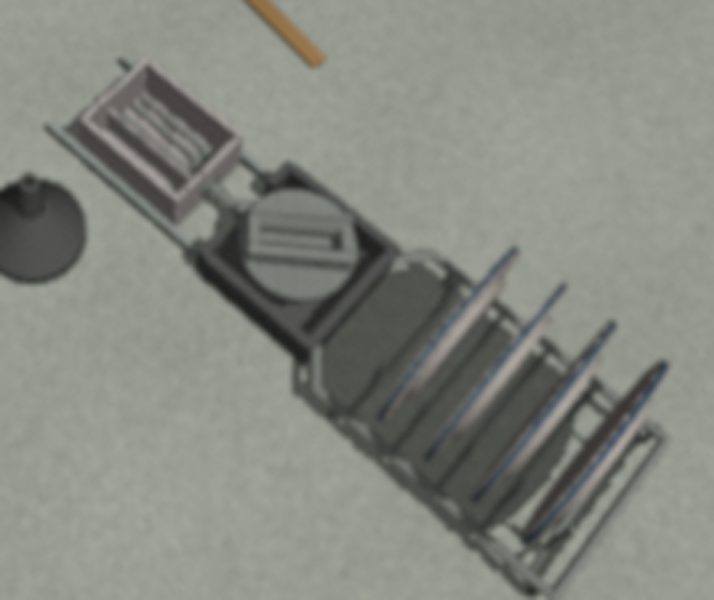

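Candidates for the hook in top0: small wood (368,167), red (428,172), large wood with the screwdriver (379,213), green (422,250). The large wooden one fits: it is neither red nor green, it is the larger of the two wooden ones, and it carries the screwdriver, as the crop confirms. The tray is at (268,208) and the cam disc at (216,216). Next I'll work out rough positions.

```bash
python3 - <<'E'
from h import *
c=lambda u,v,x0,y0,s:(x0+u/s-.5+.5/s,y0+v/s-.5+.5/s)
tc=lambda u,v:c(u,v,100,170,800/240)
th=lambda u,v:c(u,v,330,130,4)
sc=lambda u,v:c(u,v,300,210,600/185)
sh=lambda u,v:c(u,v,190,90,600/140)
p=lambda a:np.round(a,1)
print('disc top',p(onz('top',tc(381,157),49)),'scene',p(onz('scene',sc(301,243),49)))
for q in((323,115),(440,88),(460,208),(328,230)): print('housing top?',p(onz('top',tc(*q),40)))
for q in((478,95),(600,75),(608,165),(490,187)): print('tray corners',p(onz('top',tc(*q),55)))
for q in((145,65),(240,140),(178,215),(82,118)): print('tray corners sc',p(onz('scene',sc(*q),55)))
print('slot',p(onz('top',tc(355,182),69)),p(onz('top',tc(412,120),69)))
print('slot sc',p(onz('scene',sc(252,238),69)),p(onz('scene',sc(342,241),69)))
print('grip top',p(onz('top',th(232,328),167)),'sc',p(onz('scene',sh(415,215),167)))
print('bar ends',p(onz('top',th(130,330),150)),p(onz('top',th(328,330),150)))
for q in((107,282),(275,273),(285,388),(115,396)): print('hook base',p(onz('top',th(*q),10)))
for n,u in(('jar',(312,136)),('funnel',(267,175)),('stick',(292,267))): print(n,p(onz('top',u,0)))
E
```

```text
disc top [556.4 197.1  49. ] scene [555.9 198.6  49. ]
housing top? [599.8 251.5  40. ]
housing top? [616.7 144.7  40. ]
housing top? [507.3 130.3  40. ]
housing top? [496.1 248.4  40. ]
tray corners [604.5 107.8  55. ]
tray corners [614.5  -1.2  55. ]
tray corners [533.7  -3.8  55. ]
tray corners [522.  100.2  55. ]
tray corners sc [543.5  -1.2  55. ]
tray corners sc [531.6 103.3  55. ]
tray corners sc [616.2 120.   55. ]
tray corners sc [618.    3.5  55. ]
slot [532.9 214.9  69. ] [583.7 163.7  69. ]
slot sc [590.3 175.6  69. ] [538.7 222.3  69. ]
grip top [ 516.6 -291.2  167. ] sc [ 517.7 -287.6  167. ]
bar ends [ 522.8 -226.2  150. ] [ 512.7 -358.9  150. ]
hook base [ 581.7 -230.1   10. ]
hook base [ 579.  -359.9   10. ]
hook base [ 490.2 -357.3   10. ]
hook base [ 494.1 -227.9   10. ]
jar [ 802.4 -109.4    0. ]
funnel [684.3  40.4   0. ]
stick [395.4 -20.3   0. ]
```

```bash
cat >> h.py <<'E'
from scipy.spatial.transform import Rotation as Ro
def st():
    s=r.sense(); R=Ro.from_euler('xyz',s['tcp_rot'],degrees=True)
    M=R.as_matrix(); print('t',round(s['time'],2),'pos',np.round(s['tool_pos'],1),'xaxis',np.round(M[:,0],3),'jaw',np.round(M[:,2],3),'F',np.round(s['ft_force'],1),'T',np.round(s['wrist_torque'],2),'gap',round(s['finger_gap'],1),'j',np.round(s['joint_pos'],1)); return s,M
E
python3 -c "
from h import *
s,M=st()
T=K('wrist')[2];R=T[:3,:3];o=-R.T@T[:3,3]
print('cam in tool', M.T@(o-s['tool_pos']), M.T@R.T)"
```

```text
t 0.15 pos [ 227.9 -554.6  238.4] xaxis [-0.     0.001 -1.   ] jaw [ 0.38  -0.925 -0.001] F [0.1 0.3 0.4] T [-0.03  0.   -0.  ] gap 85.5 j [-72.6   7.5  85.3   0.   87.3  -4.9]
cam in tool [-1.35811949e+02  7.68946250e+01  5.00997109e-02] [[ 2.87604338e-04 -2.94953547e-01  9.55511550e-01]
 [-8.46203123e-04 -9.55511319e-01 -2.94953221e-01]
 [ 9.99999601e-01 -7.23727032e-04 -5.24399814e-04]]
```

```bash
python3 -m jog '[[[0.289,0.225,0.06],[0,0,1.107],-1],[[0.289,0.225,0.06],[0,0,1.107],-1],[[0.289,0.225,0.06],[0,0,1.107],-1],[[0.289,0.225,0.06],[0,0,1.107],-1],[[0.289,0.225,0.06],[0,0,1.107],-1]]'; python3 -c "
from h import *
st()"
```

```text
time: 0.57
tool_pos: [391.2, -427.2, 273.0]
tcp_rot: [156.6, 90.0, 125.0]
ft_force: [1.1, -0.5, 0.2]
finger_gap: 25.5
t 0.57 pos [ 391.2 -427.2  273. ] xaxis [-0.  0. -1.] jaw [ 0.852 -0.523 -0.   ] F [ 1.1 -0.5  0.2] T [-0.05 -0.05  0.01] gap 25.5 j [-52.6   3.6  85.9   0.   90.5 -21.1]
```

```bash
python3 -m jog '[[[0.125,0.097,0.026],[0,0,0.475],-1],[[0.125,0.097,0.026],[0,0,0.475],-1],[[0.125,0.097,0.026],[0,0,0.475],-1],[[0.125,0.097,0.026],[0,0,0.475],-1],[[0.125,0.097,0.026],[0,0,0.475],-1]]'; python3 -c "
from h import *
st()
snap('wrist','w1.png');st()
import pickle;pickle.dump(K('wrist'),open('w1.pkl','wb'))"
```

```text
time: 0.98
tool_pos: [520.0, -327.0, 300.0]
tcp_rot: [23.9, 89.8, 19.9]
ft_force: [0.7, -1.1, 0.4]
finger_gap: 0.1
t 0.98 pos [ 520. -327.  300.] xaxis [ 0.003  0.001 -1.   ] jaw [ 0.998 -0.069  0.003] F [ 0.7 -1.1  0.4] T [-0.02 -0.01 -0.03] gap 0.1 j [-37.    8.6  77.7   0.2  93.5 -33.1]
t 1.03 pos [ 517.8 -329.1  299.3] xaxis [ 0.001  0.    -1.   ] jaw [ 0.997 -0.075  0.001] F [-0.1 -1.1 -0.9] T [-0.04  0.05  0.03] gap 0.0 j [-37.2   8.6  77.9   0.   93.5 -33. ]
```

View pics/w1.png

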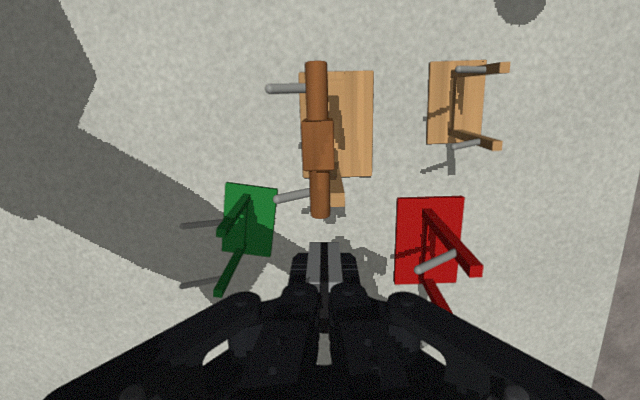

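```bash
cat >> h.py <<'E'
import pickle
def wsnap(f):
    k=K('wrist'); im=snap('wrist',f+'.png'); pickle.dump(k,open(f+'.pkl','wb')); return im
def lk(f): return pickle.load(open(f+'.pkl','rb'))
E
python3 -c "
from h import *
st();im=wsnap('w2');c=lk('w2');st()
hsv=cv2.cvtColor(im,cv2.COLOR_RGB2HSV)
# crossbar: darker orange-brown
m=((hsv[:,:,0]<16)&(hsv[:,:,1]>130)&(hsv[:,:,2]>50)).astype(np.uint8); m[:,:290]=0;m[:,345:]=0;m[230:]=0
cv2.imwrite('pics/m2.png',m*255)
for v in range(55,225,6):
    u=np.where(m[v])[0]
    if len(u): print(v,u.min(),u.max(),len(u))
big('w2.png','w2c.png',250,40,400,240)
"
```

```text
t 1.03 pos [ 517.8 -329.1  299.3] xaxis [ 0.001  0.    -1.   ] jaw [ 0.997 -0.075  0.001] F [-0.1 -1.1 -0.9] T [-0.04  0.05  0.03] gap 0.0 j [-37.2   8.6  77.9   0.   93.5 -33. ]
t 1.08 pos [ 516.2 -330.5  298.7] xaxis [-0.  0. -1.] jaw [ 0.997 -0.079 -0.   ] F [-0.4 -0.  -0.2] T [ 0.02  0.03 -0.02] gap -0.3 j [-37.4   8.5  77.9  -0.   93.5 -32.9]
61 308 328 21
67 308 328 21
73 308 328 21
79 308 329 22
85 309 329 21
91 308 329 22
97 309 330 22
103 309 330 22
109 309 330 22
115 310 334 25
121 303 335 33
127 304 336 33
133 304 336 33
139 304 336 33
145 304 335 32
151 305 336 32
157 305 336 32
163 305 337 33
169 312 332 20
175 312 330 19
181 313 331 19
187 313 332 20
193 313 332 20
199 314 332 19
205 314 332 19
211 314 332 19
```

View pics/w2c.png

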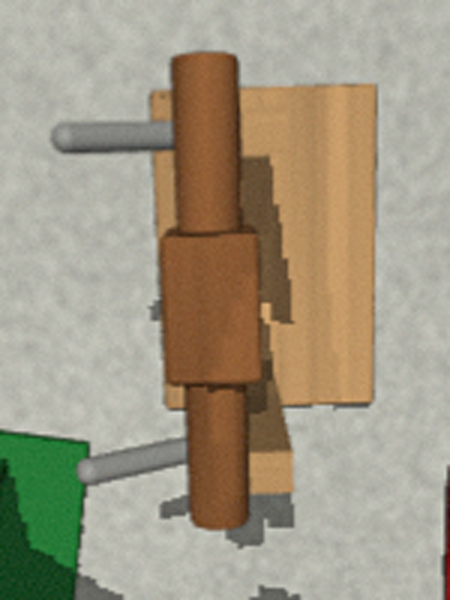

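```bash
python3 -c "
from h import *
c=lk('w2');p=lambda u,v:onz('wrist',(250+u/3-.33,40+v/3-.33),167,c)
P=[p(162,233),p(260,235),p(260,384),p(165,384)];print(np.round(P,1),np.mean(P,0))
a=onz('wrist',(318,61),150,c);b=onz('wrist',(323,211),150,c);print(a,b,np.degrees(np.arctan2(*(a-b)[:2])))
b=lambda u,v,z:onz('wrist',(250+u/3-.33,40+v/3-.33),z,c)
print('prong tips',b(62,138,163),b(87,471,163))
print('base',[np.round(b(u,v,10),1) for u,v in((152,92),(376,84),(372,403))])
print('err scene/top proj', proj('top',np.mean(P,0)),proj('scene',np.mean(P,0)))
"
```

```text
[[ 508.  -271.5  167. ]
 [ 533.2 -273.9  167. ]
 [ 530.7 -313.1  167. ]
 [ 505.2 -311.2  167. ]] [ 519.28222788 -292.4304505   167.        ]
[ 522.2649372  -230.06112807  150.        ] [ 516.61987099 -355.46001824  150.        ] 2.5775367623177665
prong tips [ 484.49095623 -246.02920794  163.        ] [ 480.7573228  -335.19858053  163.        ]
base [array([ 499.4, -227.4,   10. ]), array([ 587.7, -231. ,   10. ]), array([ 581.7, -360.1,   10. ])]
err scene/top proj [[387.98565414 210.56479506]] [[285.01522709 139.12545475]]
```

```bash
python3 -m jog '[[[0.063,0.29,0],[0,0,0.187],-1],[[0.063,0.29,0],[0,0,0.187],-1],[[0.063,0.29,0],[0,0,0.187],-1],[[0.063,0.29,0],[0,0,0.187],-1],[[0.063,0.29,0],[0,0,0.187],-1]]';python3 -m jog '[[[0.019,0.088,0],[0,0,0],-1],[[0.019,0.088,0],[0,0,0],-1],[[0.019,0.088,0],[0,0,0],-1],[[0.019,0.088,0],[0,0,0],-1]]'; python3 -c "
from h import *
st();wsnap('w3');st()"
```

```text
time: 1.5
tool_pos: [558.6, -127.9, 298.4]
tcp_rot: [-171.9, 89.9, -166.0]
ft_force: [-0.2, 0.7, -0.6]
finger_gap: 0.3
time: 1.83
tool_pos: [578.2, -38.7, 298.5]
tcp_rot: [163.6, 89.9, 169.8]
ft_force: [-0.3, -0.7, 0.3]
finger_gap: 0.1
t 1.83 pos [578.2 -38.7 298.5] xaxis [-0.001  0.    -1.   ] jaw [ 0.994  0.107 -0.001] F [-0.3 -0.7  0.3] T [-0.02  0.02  0.  ] gap 0.1 j [ -8.9   3.4  83.5   0.   93.2 -15.1]
t 1.88 pos [578.  -40.5 298.5] xaxis [-0.001 -0.001 -1.   ] jaw [ 0.994  0.106 -0.001] F [ 0.1 -0.4 -0.3] T [-0.01 -0.04 -0.01] gap 0.2 j [ -9.1   3.4  83.5  -0.   93.2 -15.1]
```

View pics/w3.png

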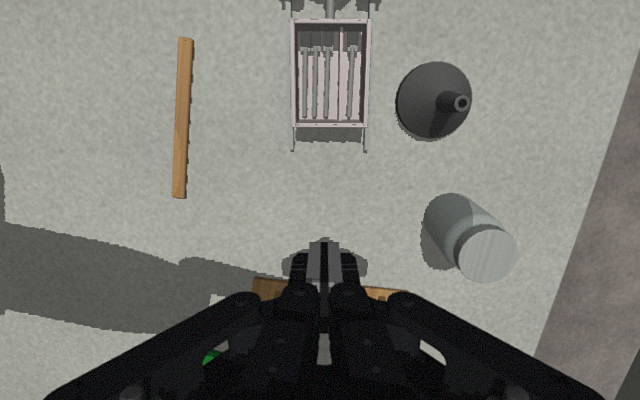

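```bash
python3 -c "
from h import *
c=lk('w3')
P=np.array([onz('wrist',q,55,c) for q in((291,19),(370,20),(367,127),(294,124.5))]);print(P,P.mean(0))
print(np.degrees(np.arctan2(-(P[0]-P[3])[0],(P[0]-P[3])[1])),np.degrees(np.arctan2(-(P[1]-P[2])[0],(P[1]-P[2])[1])))
print('rails ends',onz('wrist',(292.5,151),14,c),onz('wrist',(365,152),14,c))
print('jar top',onz('wrist',(487,255),120,c))
"
```

```text
[[530.73557586 103.84423876  55.        ]
 [610.84105909 111.54051727  55.        ]
 [622.99259687   4.26271492  55.        ]
 [542.58946981  -1.63833099  55.        ]] [576.78967541  54.50228499  55.        ]
6.411869818505708 6.4624448608309955
rails ends [540.26832753 -38.50185198  14.        ] [630.47089311 -30.08831625  14.        ]
jar top [ 756.9305665 -105.7761896  120.       ]
```

```bash
python3 -m jog '[[[0.008,0.014,-0.20],[0,0,0],-1],[[0.008,0.014,-0.20],[0,0,0],-1],[[0.008,0.014,-0.20],[0,0,0],-1],[[0.008,0.014,-0.20],[0,0,0],-1],[[0.008,0.014,-0.20],[0,0,0],-1]]';python3 -m jog '[[[0,0,-0.04],[0,0,0],-1],[[0,0,-0.07],[0,0,0],-1],[[0,0,-0.07],[0,0,0],-1],[[0,0,-0.07],[0,0,0],-1]]'; python3 -c "
from h import *
st();wsnap('w4');snap('top','top4.png');st()"
```

```text
time: 2.3
tool_pos: [584.6, -28.9, 95.5]
tcp_rot: [-176.7, 89.8, -170.8]
ft_force: [0.5, 0.2, 0.1]
finger_gap: -0.1
time: 2.63
tool_pos: [584.1, -28.2, 27.1]
tcp_rot: [172.3, 89.7, 178.2]
ft_force: [0.9, 0.3, 0.3]
finger_gap: 0.1
t 2.63 pos [584.1 -28.2  27.1] xaxis [-0.005  0.    -1.   ] jaw [ 0.995  0.103 -0.005] F [0.9 0.3 0.3] T [ 0.03 -0.01  0.02] gap 0.1 j [ -7.8  16.9  97.8  -0.   65.6 -13.7]
t 2.73 pos [588.1 -27.9  31.5] xaxis [ 0.003 -0.001 -1.   ] jaw [0.995 0.104 0.003] F [0.1 0.1 0.8] T [-0.01 -0.02  0.04] gap -0.1 j [ -7.7  16.7  97.5  -0.   65.6 -13.6]
```

View pics/w4.png

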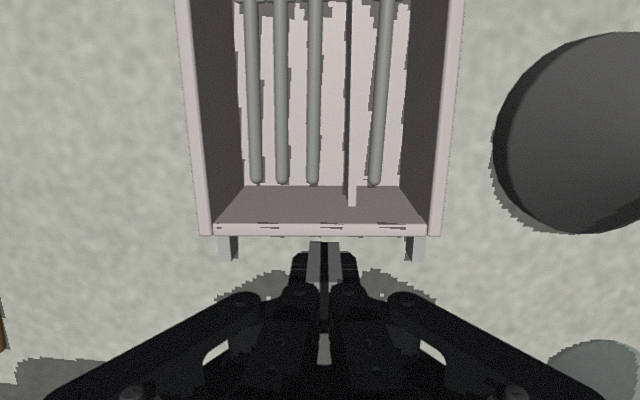

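```bash
python3 -m jog '[[[-0.0005,0.005,0],[0,0,0],-1],[[-0.001,0.010,0],[0,0,0],-1],[[-0.0015,0.015,0],[0,0,0],-1],[[-0.0018,0.018,0],[0,0,0],-1],[[-0.0021,0.021,0],[0,0,0],-1]]';python3 -m jog '[[[-0.0003,0.003,0],[0,0,0],-1],[[-0.0006,0.006,0],[0,0,0],-1],[[-0.0009,0.009,0],[0,0,0],-1],[[-0.0012,0.012,0],[0,0,0],-1],[[-0.0012,0.012,0],[0,0,0],-1]]'; python3 -c "
from h import *
st()"
```

```text
time: 3.15
tool_pos: [585.3, -4.8, 30.2]
tcp_rot: [-26.0, 89.9, -19.8]
ft_force: [0.4, -2.9, 1.5]
finger_gap: 0.1
time: 3.57
tool_pos: [582.9, 7.6, 28.8]
tcp_rot: [131.1, 90.0, 137.1]
ft_force: [0.2, 0.6, 0.3]
finger_gap: -0.3
t 3.57 pos [582.9   7.6  28.8] xaxis [-0.001  0.    -1.   ] jaw [ 0.994  0.106 -0.   ] F [0.2 0.6 0.3] T [ 0.02 -0.02 -0.01] gap -0.3 j [ -4.3  16.3  98.3   0.   65.4 -10.4]
```

```bash
python3 -m jog '[[[-0.0002,0.002,0],[0,0,0],-1],[[-0.0004,0.004,0],[0,0,0],-1],[[-0.0004,0.004,0],[0,0,0],-1]]';python3 -m jog '[[[-0.0002,0.002,0],[0,0,0],-1],[[-0.0003,0.003,0],[0,0,0],-1],[[-0.0003,0.003,0],[0,0,0],-1]]'
```

```text
time: 3.82
tool_pos: [582.5, 11.4, 28.7]
tcp_rot: [143.1, 90.0, 149.2]
ft_force: [0.4, -0.5, -0.5]
finger_gap: -0.2
time: 4.07
tool_pos: [582.2, 14.3, 28.7]
tcp_rot: [146.7, 90.0, 152.8]
ft_force: [0.0, 0.7, -0.5]
finger_gap: 0.1
```

```bash
python3 -c "
from h import *
wsnap('w5')"
```

```text
(no output)
```

View pics/w5.png

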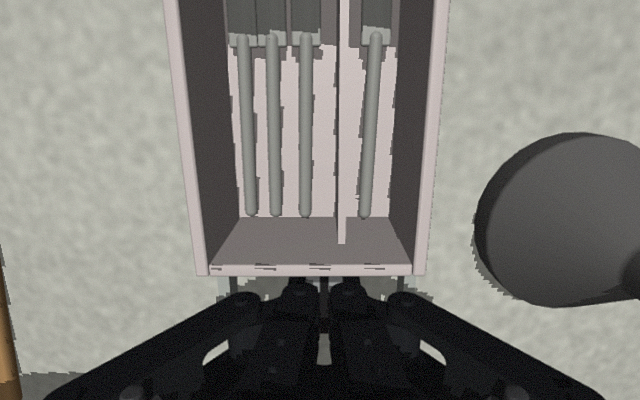

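```bash
python3 -c "
from h import *
c=lk('w5');a=onz('wrist',(196,276),55,c);b=onz('wrist',(425,275),55,c);print(a,b,(a+b)/2)
c=lk('w4');a=onz('wrist',(200,236),55,c);b=onz('wrist',(440,236),55,c);print(a,b,(a+b)/2)
"
python3 -m jog '[[[-0.0002,0.002,0],[0,0,0],-1],[[-0.0004,0.004,0],[0,0,0],-1],[[-0.0004,0.004,0],[0,0,0],-1]]';python3 -m jog '[[[-0.0002,0.002,0],[0,0,0],-1],[[-0.0004,0.004,0],[0,0,0],-1],[[-0.0004,0.004,0],[0,0,0],-1]]'
```

```text
[535.65013371  20.42009337  55.        ] [619.26561792  29.72405178  55.        ] [577.45787582  25.07207257  55.        ]
[539.84891509  -4.93741606  55.        ] [622.95161084   3.7625794   55.        ] [581.40026296  -0.58741833  55.        ]
time: 4.37
tool_pos: [582.9, 15.3, 29.4]
tcp_rot: [-75.7, 89.7, -69.6]
ft_force: [1.2, -14.6, -1.4]
finger_gap: -0.4
time: 4.62
tool_pos: [583.9, 15.8, 30.4]
tcp_rot: [-70.5, 89.4, -64.5]
ft_force: [3.5, -30.3, 1.5]
finger_gap: 0.1
```

```bash
python3 -m jog '[[[0.002,-0.02,0],[0,0,0],-1],[[0.003,-0.035,0],[0,0,0],-1],[[0.003,-0.035,0.08],[0,0,0],-1],[[0.003,-0.035,0.08],[0,0,0],-1],[[0.003,-0.035,0.16],[0,0,0],-1]]'; python3 -m jog '[[[-0.02,0.14,0.15],[0,0,0],-1],[[-0.02,0.14,0.15],[0,0,0],-1],[[-0.02,0.14,0.15],[0,0,0],-1],[[-0.02,0.14,0.15],[0,0,0],-1],[[-0.02,0.14,0.15],[0,0,0],-1]]';python3 -c "
from h import *
st();wsnap('w6a');wsnap('w6');st()"
```

```text
time: 5.03
tool_pos: [583.3, -13.1, 150.5]
tcp_rot: [160.7, 89.8, 166.8]
ft_force: [1.4, 0.4, 1.0]
finger_gap: 0.2
time: 5.45
tool_pos: [564.1, 128.5, 302.7]
tcp_rot: [32.7, 89.9, 38.7]
ft_force: [1.9, -0.0, -0.8]
finger_gap: -0.2
t 5.45 pos [564.1 128.5 302.7] xaxis [ 0.001  0.001 -1.   ] jaw [0.994 0.106 0.001] F [ 1.9 -0.  -0.8] T [-0.01 -0.02 -0.03] gap -0.2 j [ 7.7  3.1 83.4  0.  93.5  1.7]
t 5.55 pos [566.2 131.2 307.7] xaxis [ 0.01   0.003 -1.   ] jaw [0.994 0.11  0.01 ] F [ 1.  -0.2  0.1] T [-0.   -0.01 -0.04] gap 0.0 j [ 7.9  2.9 83.   0.1 93.5  1.6]
```

View pics/w6.png

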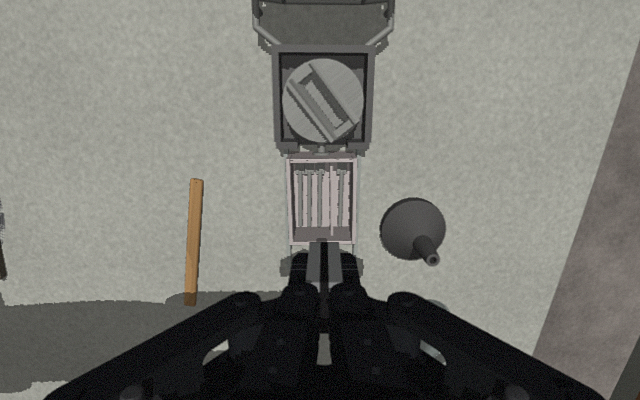

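```bash
python3 -c "
from h import *
st();wsnap('w7');st()
big('w7.png','w7c.png',250,0,400,260)"
```

```text
t 5.55 pos [566.2 131.2 307.7] xaxis [ 0.01   0.003 -1.   ] jaw [0.994 0.11  0.01 ] F [ 1.  -0.2  0.1] T [-0.   -0.01 -0.04] gap 0.0 j [ 7.9  2.9 83.   0.1 93.5  1.6]
t 5.6 pos [565.7 129.3 304.4] xaxis [ 0.006  0.001 -1.   ] jaw [0.994 0.109 0.006] F [-0.1 -0.4 -0.2] T [ 0.01  0.02 -0.02] gap -0.4 j [ 7.8  3.  83.2  0.  93.4  1.5]
```

View pics/w7c.png

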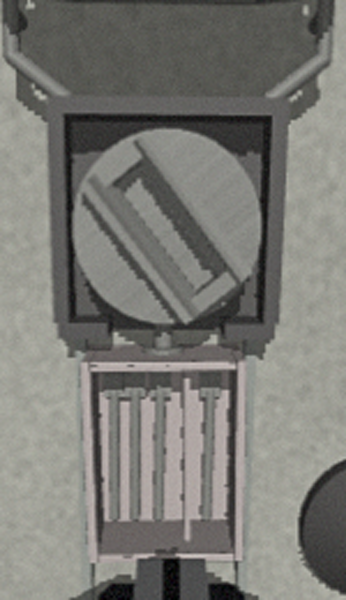

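```bash
python3 -m jog '[[[0,-0.02,-0.04],[0,0,0],-1],[[0,-0.02,-0.08],[0,0,0],-1],[[0,-0.02,-0.1],[0,0,0],-1],[[0,-0.02,-0.1],[0,0,0],-1],[[0,-0.02,-0.1],[0,0,0],-1]]';python3 -m jog '[[[0,0,0],[0,0,0],1],[[0,0,0],[0,0,0],1],[[0,0,0],[0,0,0],1],[[0,0,0],[0,0,0],1]]';python3 -c "
from h import *
st();wsnap('w8');st()
big('w8.png','w8c.png',220,0,420,200)"
```

```text
time: 6.02
tool_pos: [563.1, 106.1, 198.3]
tcp_rot: [179.3, 89.7, -174.6]
ft_force: [0.1, -0.4, 0.8]
finger_gap: -0.1
time: 6.35
tool_pos: [565.7, 107.0, 202.6]
tcp_rot: [-0.7, 89.8, 5.4]
ft_force: [0.1, 0.6, 0.2]
finger_gap: 48.1
t 6.35 pos [565.7 107.  202.6] xaxis [ 0.003  0.    -1.   ] jaw [0.994 0.106 0.003] F [0.1 0.6 0.2] T [-0.01  0.02 -0.01] gap 48.1 j [ 5.6  4.7 92.1 -0.  83.  -0.5]
t 6.4 pos [565.5 107.  202.2] xaxis [ 0.002  0.    -1.   ] jaw [0.994 0.106 0.002] F [-0.8  0.1  0.3] T [0.02 0.01 0.02] gap 56.0 j [ 5.6  4.7 92.1  0.  83.  -0.5]
```

View pics/w8c.png

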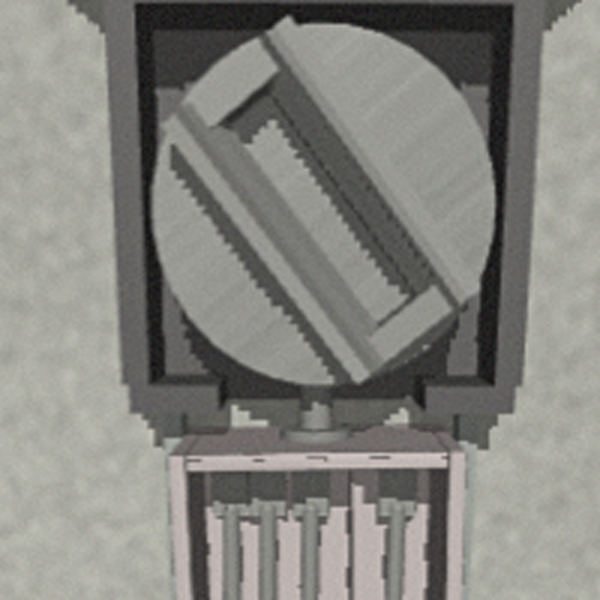

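```bash
python3 -c "
from h import *
c=lk('w8');p=lambda u,v,z:onz('wrist',(220+u/3-.33,v/3-.33),z,c)
P=np.array([p(287,18,69),p(462,305,69),p(358,382,69),p(172,125,69)]);print(P.round(1),P.mean(0))
e=lambda a,b:(np.degrees(np.arctan2((a-b)[1],(a-b)[0])),np.linalg.norm(a-b))
print(e(P[0],P[1]),e(P[3],P[2]),e(P[0],P[3]),e(P[1],P[2]))
# disc fit
D=np.array([p(u,v,49) for u,v in((152,210),(497,205),(420,350),(324,385),(215,345),(440,68),(330,23))])
A=np.c_[2*D[:,:2],np.ones(len(D))];s=np.linalg.lstsq(A,(D[:,:2]**2).sum(1),rcond=None)[0];print('disc',s[:2],np.sqrt(s[2]+s[:2]@s[:2]))
T=[p(172,457,55),p(465,455,55)];print('tray front',T)
H=[p(105,20,40),p(127,385,40),p(545,20,40),p(520,385,40)];print(H)
"
```

```text
[[547.4 240.8  69. ]
 [598.6 179.3  69. ]
 [574.3 157.1  69. ]
 [521.8 214.2  69. ]] [560.52507379 197.83254812  69.        ]
(np.float64(129.7644795527128), np.float64(79.99560499925373)) (np.float64(132.64247215878532), np.float64(77.62593541321927)) (np.float64(46.038591845930185), np.float64(36.95288989754395)) (np.float64(42.50350326014546), np.float64(32.871566006866004))
disc [561.03331917 199.39764349] 46.15537776704482
tray front [array([525.65831219, 129.66533305,  55.        ]), array([607.46637709, 138.82805047,  55.        ])]
[array([498.32455664, 241.66706386,  40.        ]), array([509.53402293, 146.53444931,  40.        ]), array([614.24932856, 254.06722692,  40.        ]), array([622.9529817 , 158.49016148,  40.        ])]
```

```bash
python3 -m jog '[[[-0.046,-0.399,0.05],[0,0,-0.154],1],[[-0.046,-0.399,0.05],[0,0,-0.154],1],[[-0.046,-0.399,0.05],[0,0,-0.154],1],[[-0.046,-0.399,0.05],[0,0,-0.154],1],[[-0.046,-0.399,0.05],[0,0,-0.154],1]]'; python3 -c "
from h import *
st()"
```

```text
time: 6.82
tool_pos: [540.8, -100.1, 227.4]
tcp_rot: [-14.2, 89.9, -16.9]
ft_force: [0.2, -0.3, -0.1]
finger_gap: 85.4
t 6.82 pos [ 540.8 -100.1  227.4] xaxis [ 0.001 -0.    -1.   ] jaw [ 0.999 -0.047  0.001] F [ 0.2 -0.3 -0.1] T [-0.   -0.03  0.03] gap 85.4 j [-15.8  -0.   94.3  -0.   85.6 -13.1]
```

```bash
python3 -m jog '[[[-0.021,-0.192,0.02],[0,0,0],1],[[-0.021,-0.192,0.02],[0,0,0],1],[[-0.021,-0.192,0.02],[0,0,0],1],[[-0.021,-0.192,0.02],[0,0,0],1],[[-0.021,-0.192,0.02],[0,0,0],1]]';python3 -m jog '[[[0,0,0],[0,0,0],1],[[0,0,0],[0,0,0],1],[[0,0,0],[0,0,0],1]]'; python3 -c "
from h import *
st();wsnap('w9');st()"
```

```text
time: 7.23
tool_pos: [519.2, -294.3, 247.6]
tcp_rot: [-56.7, 89.9, -59.5]
ft_force: [1.0, 0.6, 0.2]
finger_gap: 85.6
time: 7.48
tool_pos: [520.1, -290.1, 246.5]
tcp_rot: [68.0, 90.0, 65.3]
ft_force: [-0.7, 0.7, -0.3]
finger_gap: 85.5
t 7.48 pos [ 520.1 -290.1  246.5] xaxis [ 0.  0. -1.] jaw [ 0.999 -0.048  0.   ] F [-0.7  0.7 -0.3] T [0.01 0.03 0.03] gap 85.5 j [-34.1   6.6  85.4   0.   87.9 -31.3]
t 7.53 pos [ 520.3 -289.5  246.4] xaxis [ 0.  0. -1.] jaw [ 0.999 -0.047  0.   ] F [ 0.4  0.2 -0.6] T [-0.01  0.06 -0.03] gap 85.3 j [-34.    6.6  85.5   0.   87.9 -31.3]
```

View pics/w9.png

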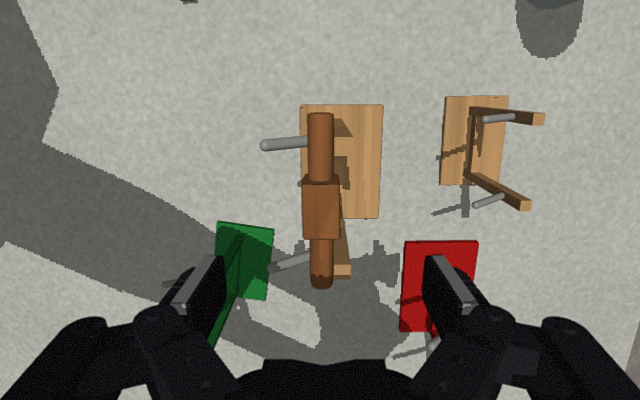

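```bash
python3 -c "
from h import *
c=lk('w9');P=np.array([onz('wrist',q,167,c) for q in((303,176),(339,176),(341,238.5),(303,238.5))]);print(P.round(1),P.mean(0))
a=onz('wrist',(320.5,114),150,c);b=onz('wrist',(321.5,285),150,c);print(a,b,(a+b)/2)
print('prongs',onz('wrist',(265,145),163,c),onz('wrist',(273,266),163,c))
"
```

```text
[[ 509.  -266.6  167. ]
 [ 532.6 -267.8  167. ]
 [ 532.3 -312.4  167. ]
 [ 506.1 -311.1  167. ]] [ 520.00042994 -289.46281803  167.        ]
[ 522.33341443 -228.7391715   150.        ] [ 516.33118673 -359.07041724  150.        ] [ 519.33230058 -293.90479437  150.        ]
prongs [ 485.50017651 -245.7331391   163.        ] [ 482.46889416 -333.5166204   163.        ]
```

```bash
python3 -m jog '[[[0,-0.002,-0.04],[0,0,0],1],[[0,-0.002,-0.07],[0,0,0],1],[[0,-0.002,-0.09],[0,0,0],1],[[0,-0.002,-0.106],[0,0,0],1],[[0,-0.002,-0.106],[0,0,0],1]]';python3 -m jog '[[[0,0,0],[0,0,0],1],[[0,0,0],[0,0,0],1]]'; python3 -c "
from h import *
st();wsnap('w10');st()"
```

```text
time: 7.95
tool_pos: [518.1, -289.2, 135.7]
tcp_rot: [146.7, 89.6, 144.1]
ft_force: [-0.9, 0.5, -1.3]
finger_gap: 85.3
time: 8.12
tool_pos: [521.0, -292.0, 141.9]
tcp_rot: [-28.6, 89.9, -31.3]
ft_force: [-0.3, 0.1, 0.4]
finger_gap: 85.5
t 8.12 pos [ 521.  -292.   141.9] xaxis [ 0.002 -0.001 -1.   ] jaw [ 0.999 -0.047  0.002] F [-0.3  0.1  0.4] T [-0.07  0.03  0.02] gap 85.5 j [-34.2  10.6  92.1   0.   77.2 -31.5]
t 8.17 pos [ 521.2 -292.5  142.5] xaxis [ 0.002 -0.002 -1.   ] jaw [ 0.999 -0.047  0.003] F [-0.6 -0.1  0.2] T [-0.03  0.04  0.01] gap 85.3 j [-34.2  10.6  92.1   0.   77.2 -31.5]
```

View pics/w10.png

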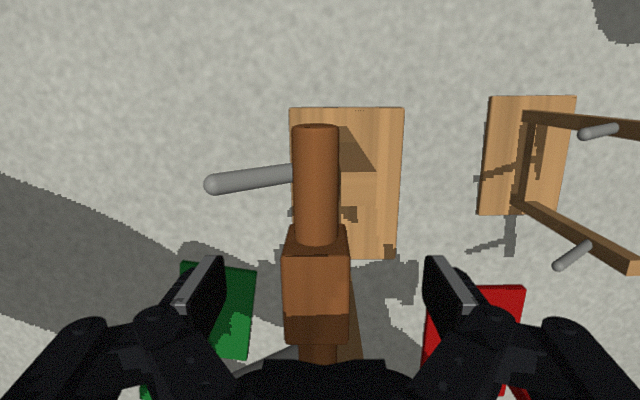

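```bash
python3 -m jog '[[[-0.0015,0,-0.001],[0,0,0],-1],[[-0.0015,0,-0.001],[0,0,0],-1],[[-0.0015,0,-0.001],[0,0,0],-1],[[-0.0015,0,-0.001],[0,0,0],-1],[[-0.0015,0,-0.001],[0,0,0],-1]]' 60;python3 -m jog '[[[0,0,0],[0,0,0],-1],[[0,0,0],[0,0,0],-1],[[0,0,0],[0,0,0],-1]]'; python3 -c "
from h import *
st();wsnap('w11');st()"
```

```text
time: 8.58
tool_pos: [518.1, -292.6, 139.7]
tcp_rot: [-169.7, 90.0, -172.5]
ft_force: [-42.1, 4.7, 26.0]
finger_gap: 25.7
time: 8.83
tool_pos: [517.9, -292.6, 139.6]
tcp_rot: [-176.8, 89.9, -179.5]
ft_force: [-5.2, 1.9, 4.1]
finger_gap: 25.2
t 8.83 pos [ 517.9 -292.6  139.6] xaxis [-0.001 -0.    -1.   ] jaw [ 0.999 -0.048 -0.001] F [-5.2  1.9  4.1] T [0.04 0.87 0.08] gap 25.2 j [-34.4  10.6  92.4  -0.   77.1 -31.6]
t 8.88 pos [ 517.9 -292.6  139.6] xaxis [-0.001  0.    -1.   ] jaw [ 0.999 -0.048 -0.001] F [-5.5  1.3  5. ] T [0.04 0.89 0.08] gap 25.4 j [-34.4  10.6  92.4  -0.   77.1 -31.6]
```

View pics/w11.png

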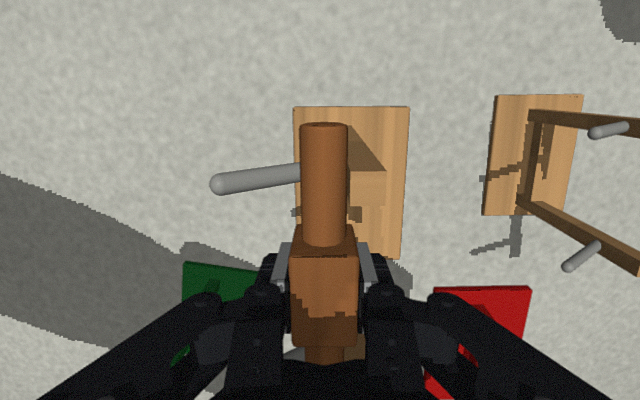

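```bash
python3 -m jog '[[[-0.004,0.0,0.005],[0,0,0],-1],[[-0.012,0.0005,0.011],[0,0,0],-1],[[-0.024,0.001,0.019],[0,0,0],-1],[[-0.036,0.0017,0.028],[0,0,0],-1],[[-0.048,0.0023,0.036],[0,0,0],-1]]' 100;python3 -m jog '[[[-0.012,0.0005,0.01],[0,0,0],-1],[[-0.024,0.001,0.02],[0,0,0],-1],[[-0.024,0.001,0.04],[0,0,0],-1],[[-0.024,0.001,0.06],[0,0,0],-1],[[-0.024,0.001,0.06],[0,0,0],-1]]'; python3 -c "
from h import *
st();wsnap('w12');st()"
```

```text
time: 9.3
tool_pos: [469.5, -289.9, 175.8]
tcp_rot: [134.2, 90.0, 131.4]
ft_force: [0.2, 1.2, -3.4]
finger_gap: 24.8
time: 9.72
tool_pos: [447.5, -290.5, 240.3]
tcp_rot: [-35.1, 89.6, -37.9]
ft_force: [-0.2, -0.3, -1.7]
finger_gap: 25.1
t 9.72 pos [ 447.5 -290.5  240.3] xaxis [ 0.006 -0.004 -1.   ] jaw [ 0.999 -0.048  0.006] F [-0.2 -0.3 -1.7] T [-0.02 -0.05  0.01] gap 25.1 j [-38.5  -3.3  96.2   0.   86.7 -35.7]
t 9.77 pos [ 447.3 -290.1  238. ] xaxis [ 0.004 -0.003 -1.   ] jaw [ 0.999 -0.048  0.004] F [ 0.1  0.1 -2.5] T [0.01 0.03 0.04] gap 24.7 j [-38.5  -3.2  96.3   0.   86.6 -35.7]
```

View pics/w12.png

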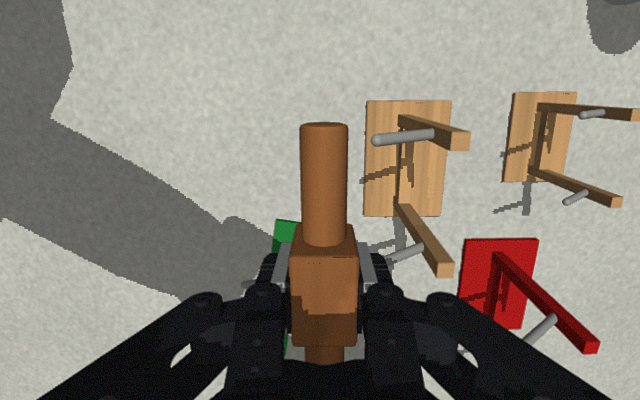

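```bash
python3 -m jog '[[[0.113,0.488,0],[0,0,0.76],-1],[[0.113,0.488,0],[0,0,0.76],-1],[[0.113,0.488,0],[0,0,0.76],-1],[[0.113,0.488,0],[0,0,0.76],-1],[[0.113,0.488,0],[0,0,0.76],-1]]'; python3 -c "
from h import *
st()"
```

```text
time: 10.18
tool_pos: [492.6, -84.2, 233.5]
tcp_rot: [127.5, 89.9, 160.9]
ft_force: [1.5, -0.6, -2.8]
finger_gap: 24.7
t 10.18 pos [492.6 -84.2 233.5] xaxis [-0.002  0.001 -1.   ] jaw [ 0.835  0.55  -0.001] F [ 1.5 -0.6 -2.8] T [ 0.   -0.02  0.  ] gap 24.7 j [-15.6  -7.9 101.3   0.   86.8 -49. ]
```

```bash
python3 -m jog '[[[0.068,0.282,0.005],[0,0,0.133],-1],[[0.068,0.282,0.005],[0,0,0.133],-1],[[0.068,0.282,0.005],[0,0,0.133],-1],[[0.068,0.282,0.005],[0,0,0.133],-1],[[0.068,0.282,0.005],[0,0,0.133],-1]]'; python3 -m jog '[[[0.018,0.074,0],[0,0,0],-1],[[0.018,0.074,0],[0,0,0],-1],[[0.018,0.074,0],[0,0,0],-1],[[0.018,0.074,0],[0,0,0],-1],[[0.018,0.074,0],[0,0,0],-1]]';python3 -c "
from h import *
st();wsnap('w13');snap('top','top13.png');snap('scene','scene13.png');st()
big('scene13.png','sc13.png',320,170,470,320)
big('top13.png','top13c.png',140,140,290,290)
"
```

```text
time: 10.6
tool_pos: [541.5, 118.4, 237.0]
tcp_rot: [146.5, 89.9, -172.8]
ft_force: [1.3, -1.6, -1.5]
finger_gap: 24.9
time: 11.02
tool_pos: [559.5, 190.0, 237.1]
tcp_rot: [163.0, 89.8, -156.3]
ft_force: [0.0, -0.6, -2.9]
finger_gap: 24.8
t 11.02 pos [559.5 190.  237.1] xaxis [-0.003 -0.001 -1.   ] jaw [ 0.758  0.653 -0.003] F [ 0.  -0.6 -2.9] T [0.01 0.01 0.04] gap 24.8 j [ 13.8   6.3  86.8  -0.   87.1 -26.9]
t 11.17 pos [560.1 189.  238.4] xaxis [-0.001 -0.    -1.   ] jaw [ 0.759  0.651 -0.001] F [-0.3 -0.7 -3.5] T [0.03 0.01 0.06] gap 25.0 j [ 13.7   6.2  86.8  -0.   87.1 -26.9]
```

View pics/w13.png

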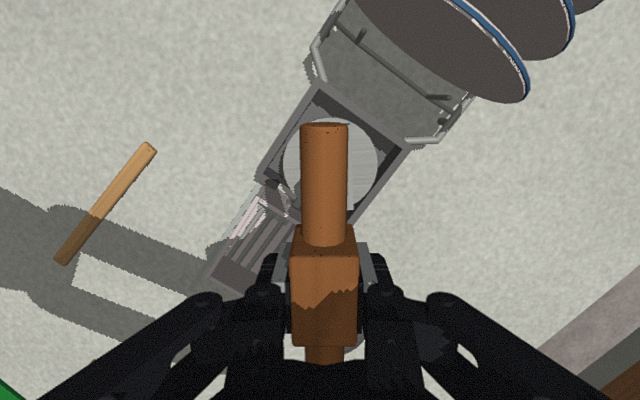

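View pics/sc13.png

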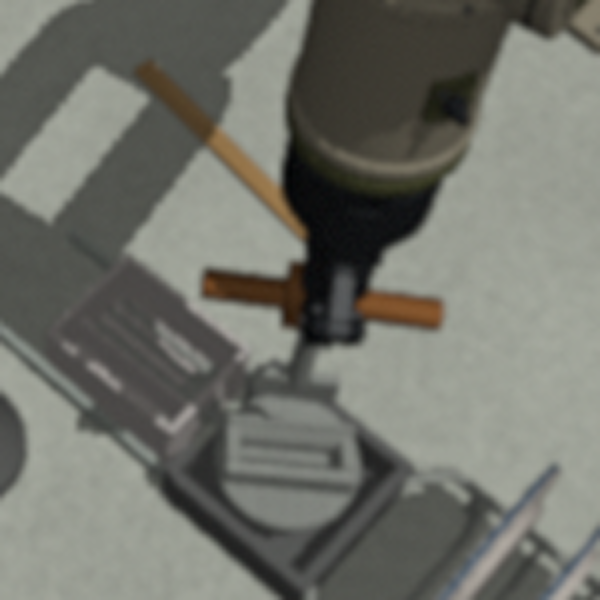

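```bash
python3 -m jog '[[[0.001,0.0095,-0.02],[0,0,0.007],-1],[[0.001,0.0095,-0.04],[0,0,0.007],-1],[[0.001,0.0095,-0.053],[0,0,0.007],-1],[[0.001,0.0095,-0.053],[0,0,0.007],-1],[[0.001,0.0095,-0.053],[0,0,0.007],-1]]';python3 -m jog '[[[0,0,0],[0,0,0],-1],[[0,0,0],[0,0,0],-1]]';python3 -c "
from h import *
st();wsnap('w14');snap('scene','scene14.png');st()
big('scene14.png','sc14.png',345,230,445,330)
"
```

```text
time: 11.58
tool_pos: [560.7, 198.8, 185.2]
tcp_rot: [156.5, 89.9, -162.5]
ft_force: [-0.2, 0.0, -2.1]
finger_gap: 24.6
time: 11.75
tool_pos: [562.3, 199.6, 187.7]
tcp_rot: [-27.4, 89.9, 13.6]
ft_force: [0.3, 0.1, -2.6]
finger_gap: 24.7
t 11.75 pos [562.3 199.6 187.7] xaxis [ 0.002  0.001 -1.   ] jaw [0.754 0.657 0.002] F [ 0.3  0.1 -2.6] T [0.04 0.03 0.03] gap 24.7 j [ 14.6   8.5  89.6  -0.   81.8 -26.4]
t 11.85 pos [562.1 199.8 187.5] xaxis [ 0.002  0.001 -1.   ] jaw [0.754 0.657 0.002] F [-0.  -0.4 -2.8] T [ 0.03  0.07 -0.02] gap 25.0 j [ 14.6   8.5  89.6  -0.   81.8 -26.4]
```

View pics/w14.png

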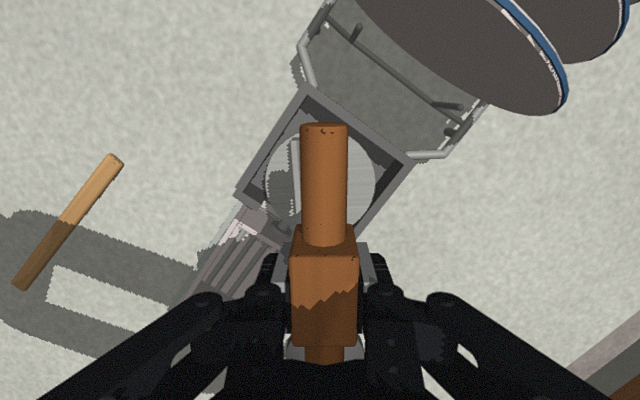

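View pics/sc14.png

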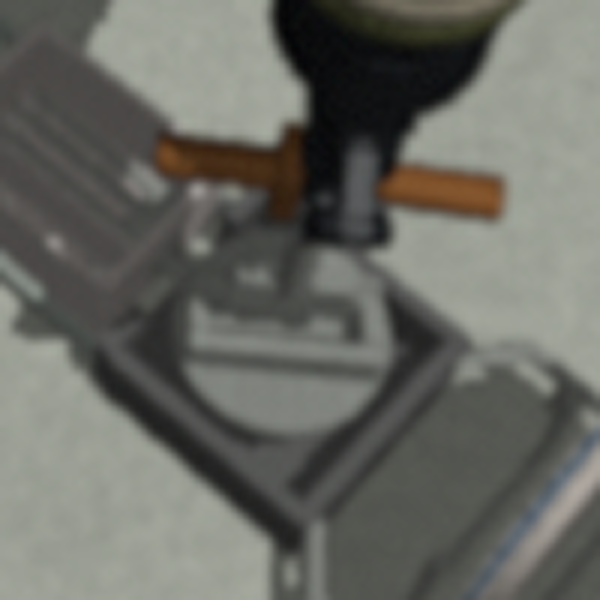

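```bash
python3 -c "
from h import *
c=lk('w14')
print(proj('wrist',[[562.2,199.7,49],[560.8,198.5,49],[562.2,199.7,139]],c))
for n in [49]:
  a=46*np.c_[np.cos(np.linspace(0,6.28,17)),np.sin(np.linspace(0,6.28,17)),np.zeros(17)]+[560.8,198.5,49]
  q=proj('wrist',a,c);print(q.min(0),q.max(0))
print(proj('scene',[[562.2,199.7,81],[562.2,199.7,69],[560.8,198.5,69]]))
print(onz('wrist',(264,183),49,c),onz('wrist',(377,183),49,c))
big('w14.png','w14c.png',230,80,420,260)
"
```

```text
[[321.5700057  183.88849454]
 [319.37314208 183.87558543]
 [321.12363327 224.4747845 ]]
[264.91680002 128.54326339] [374.14861334 234.21568877]
[[392.70872728 281.19325366]
 [392.07527715 283.1669187 ]
 [392.12640969 282.49503695]]
[525.20099252 168.62960539  49.        ] [596.8467685  230.80198999  49.        ]
```

View pics/w14c.png

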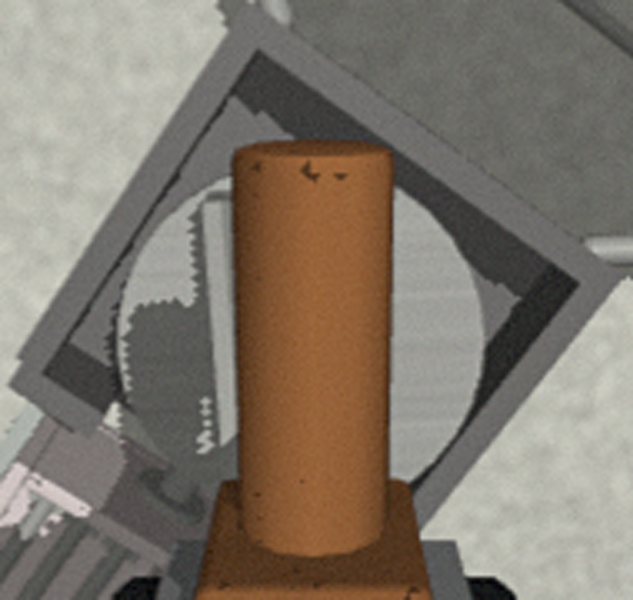

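```bash
python3 -m jog '[[[-0.0005,-0.0005,-0.006],[0,0,0],-1],[[-0.001,-0.0007,-0.012],[0,0,0],-1],[[-0.001,-0.0007,-0.016],[0,0,0],-1],[[-0.001,-0.0007,-0.016],[0,0,0],-1]]';python3 -m jog '[[[0,0,-0.004],[0,0,0],-1],[[0,0,-0.007],[0,0,0],-1],[[0,0,-0.007],[0,0,0],-1]]';python3 -c "
from h import *
st()"
```

```text
time: 12.18
tool_pos: [559.3, 198.9, 168.0]
tcp_rot: [153.6, 89.8, -165.3]
ft_force: [-0.2, 0.1, -2.4]
finger_gap: 24.7
time: 12.43
tool_pos: [559.9, 199.0, 162.0]
tcp_rot: [153.3, 89.9, -165.6]
ft_force: [-0.9, -0.0, -2.4]
finger_gap: 24.7
t 12.43 pos [559.9 199.  162. ] xaxis [-0.001 -0.    -1.   ] jaw [ 0.754  0.657 -0.001] F [-0.9 -0.  -2.4] T [ 0.03  0.03 -0.02] gap 24.7 j [ 14.6   9.4  91.3   0.   79.4 -26.5]
```

```bash
python3 -m jog '[[[0,0,-0.002],[0,0,0],-1],[[0,0,-0.004],[0,0,0],-1],[[0,0,-0.004],[0,0,0],-1]]';python3 -m jog '[[[0,0,-0.002],[0,0,0],-1],[[0,0,-0.002],[0,0,0],-1]]';python3 -c "
from h import *
st();snap('scene','scene15.png');snap('top','top15.png');big('scene15.png','sc15.png',345,230,445,330)"
```

```text
time: 12.68
tool_pos: [560.2, 199.0, 158.6]
tcp_rot: [152.4, 90.0, -166.5]
ft_force: [1.1, -0.0, -3.3]
finger_gap: 24.5
time: 12.85
tool_pos: [560.2, 199.0, 156.7]
tcp_rot: [155.4, 90.0, -163.5]
ft_force: [0.6, 0.0, -2.5]
finger_gap: 24.4
t 12.85 pos [560.2 199.  156.7] xaxis [-0. -0. -1.] jaw [ 0.754  0.657 -0.   ] F [ 0.6  0.  -2.5] T [-0.02  0.01 -0.01] gap 24.4 j [ 14.6   9.6  91.6  -0.   78.8 -26.5]
```

View pics/sc15.png

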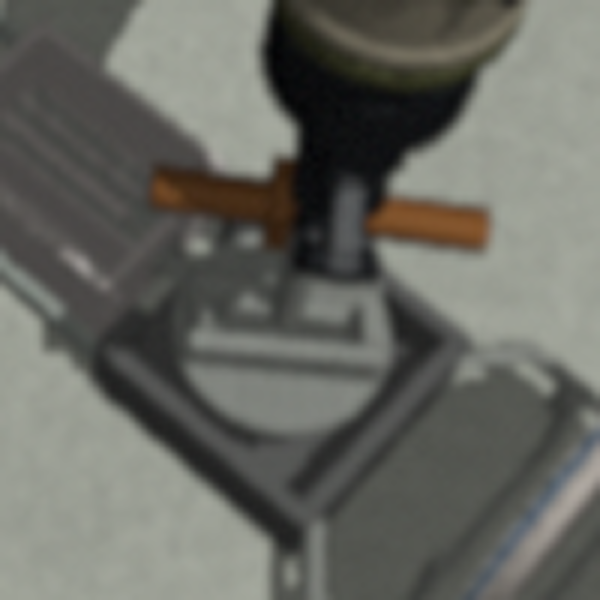

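```bash
python3 -m jog '[[[0,0,0],[0,0,-0.06],-1],[[0,0,0],[0,0,-0.14],-1],[[0,0,0],[0,0,-0.22],-1],[[0,0,0],[0,0,-0.3],-1],[[0,0,0],[0,0,-0.38],-1]]' 120;python3 -c "
from h import *
st()"
```

```text
time: 13.37
tool_pos: [559.6, 198.7, 156.7]
tcp_rot: [-173.1, 89.9, -154.0]
ft_force: [-3.1, -1.4, -1.6]
finger_gap: 24.9
t 13.37 pos [559.6 198.7 156.7] xaxis [-0.002 -0.001 -1.   ] jaw [ 0.945  0.327 -0.002] F [-3.1 -1.4 -1.6] T [-0.34  0.78  0.06] gap 24.9 j [14.6  9.6 91.7 -0.  78.9 -4.5]
```

```bash
python3 -m jog '[[[0,0,0],[0,0,-0.08],-1],[[0,0,0],[0,0,-0.16],-1],[[0,0,0],[0,0,-0.24],-1],[[0,0,0],[0,0,-0.32],-1],[[0,0,0],[0,0,-0.4],-1]]' 120;python3 -c "
from h import *
st();snap('scene','scene16.png');big('scene16.png','sc16.png',330,215,445,330)"
```

```text
time: 13.78
tool_pos: [559.6, 198.8, 156.7]
tcp_rot: [-155.8, 89.9, -159.6]
ft_force: [-3.4, -1.1, -1.7]
finger_gap: 24.4
t 13.78 pos [559.6 198.8 156.7] xaxis [-0.002 -0.001 -1.   ] jaw [ 0.998 -0.067 -0.002] F [-3.4 -1.1 -1.7] T [-0.27  0.69  0.16] gap 24.4 j [14.6  9.6 91.7 -0.  78.8 18.4]
```

View pics/sc16.png

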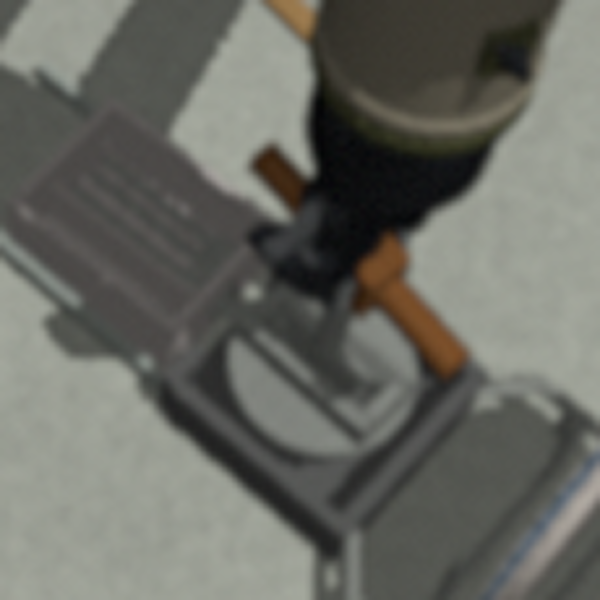

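```bash
python3 -m jog '[[[0,0,0],[0,0,-0.08],-1],[[0,0,0],[0,0,-0.16],-1],[[0,0,0],[0,0,-0.24],-1],[[0,0,0],[0,0,-0.32],-1],[[0,0,0],[0,0,-0.4],-1]]' 120;python3 -c "
from h import *
st()"; python3 -m jog '[[[0,0,0],[0,0,-0.06],-1],[[0,0,0],[0,0,-0.12],-1],[[0,0,0],[0,0,-0.18],-1]]';python3 -c "
from h import *
st()"
```

```text
time: 14.25
tool_pos: [559.7, 199.0, 156.7]
tcp_rot: [-138.8, 89.9, -165.4]
ft_force: [-2.9, -1.1, -3.0]
finger_gap: 25.1
t 14.25 pos [559.7 199.  156.7] xaxis [-0.002 -0.    -1.   ] jaw [ 0.894 -0.448 -0.001] F [-2.9 -1.1 -3. ] T [-0.2   0.67  0.18] gap 25.1 j [14.6  9.6 91.7  0.  78.8 41.2]
time: 14.5
tool_pos: [559.7, 199.0, 156.7]
tcp_rot: [-127.6, 89.9, -164.4]
ft_force: [-1.7, 0.2, -2.0]
finger_gap: 24.5
t 14.5 pos [559.7 199.  156.7] xaxis [-0.001 -0.    -1.   ] jaw [ 0.8   -0.6   -0.001] F [-1.7  0.2 -2. ] T [-0.16  0.65  0.13] gap 24.5 j [14.6  9.6 91.6 -0.  78.8 51.5]
```

```bash
python3 -m jog '[[[0,0,0],[0,0,-0.04],-1],[[0,0,0],[0,0,-0.08],-1],[[0,0,0],[0,0,-0.08],-1]]';python3 -c "
from h import *
st()"; python3 -m jog '[[[0,0,0],[0,0,-0.03],-1],[[0,0,0],[0,0,-0.06],-1],[[0,0,0],[0,0,-0.06],-1]]';python3 -c "
from h import *
st()"
```

```text
time: 14.75
tool_pos: [559.8, 199.0, 156.7]
tcp_rot: [-127.6, 89.9, -169.0]
ft_force: [-2.6, -0.2, -2.2]
finger_gap: 24.4
t 14.75 pos [559.8 199.  156.7] xaxis [-0.001 -0.    -1.   ] jaw [ 0.75  -0.662 -0.001] F [-2.6 -0.2 -2.2] T [-0.01  0.64  0.06] gap 24.4 j [14.6  9.6 91.6  0.  78.8 56. ]
time: 15.0
tool_pos: [559.9, 199.2, 156.7]
tcp_rot: [-101.9, 89.9, -146.5]
ft_force: [-2.5, -0.6, -4.4]
finger_gap: 24.7
t 15.0 pos [559.9 199.2 156.7] xaxis [-0.001 -0.001 -1.   ] jaw [ 0.711 -0.703 -0.   ] F [-2.5 -0.6 -4.4] T [-0.12  0.53  2.14] gap 24.7 j [14.7  9.6 91.6 -0.  78.8 59.3]
```

```bash
python3 -m jog '[[[0,0,0],[0,0,0.05],-1],[[0,0,0],[0,0,0.1],-1],[[0,0,0],[0,0,0.1],-1]]';python3 -c "
from h import *
st()"; python3 -m jog '[[[0,0,0.02],[0,0,0],-1],[[0,0,0.05],[0,0,0],-1],[[0,0,0.085],[0,0,0],-1],[[0,0,0.085],[0,0,0],-1]]';python3 -c "
from h import *
st();wsnap('w17');snap('scene','scene17.png');big('scene17.png','sc17.png',305,200,455,330)"
```

```text
time: 15.25
tool_pos: [560.8, 199.2, 157.3]
tcp_rot: [58.3, 89.9, 19.4]
ft_force: [0.4, -0.4, -3.9]
finger_gap: 24.5
t 15.25 pos [560.8 199.2 157.3] xaxis [ 0.001  0.    -1.   ] jaw [ 0.778 -0.628  0.001] F [ 0.4 -0.4 -3.9] T [-0.02  0.    0.03] gap 24.5 j [14.6  9.6 91.6  0.  78.7 53.5]
time: 15.58
tool_pos: [564.0, 200.0, 251.0]
tcp_rot: [54.1, 89.3, 15.0]
ft_force: [1.5, 0.8, 0.0]
finger_gap: 24.3
t 15.58 pos [564. 200. 251.] xaxis [ 0.012  0.003 -1.   ] jaw [ 0.775 -0.631  0.007] F [1.5 0.8 0. ] T [-0.   -0.12 -0.07] gap 24.3 j [14.6  6.3 85.4  0.  87.6 53.8]
```

View pics/w17.png

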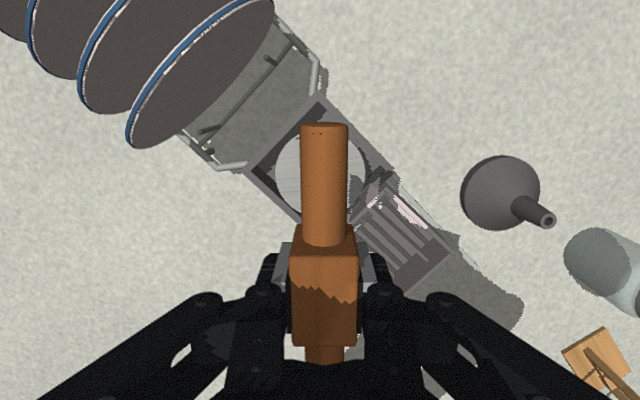

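View pics/sc17.png

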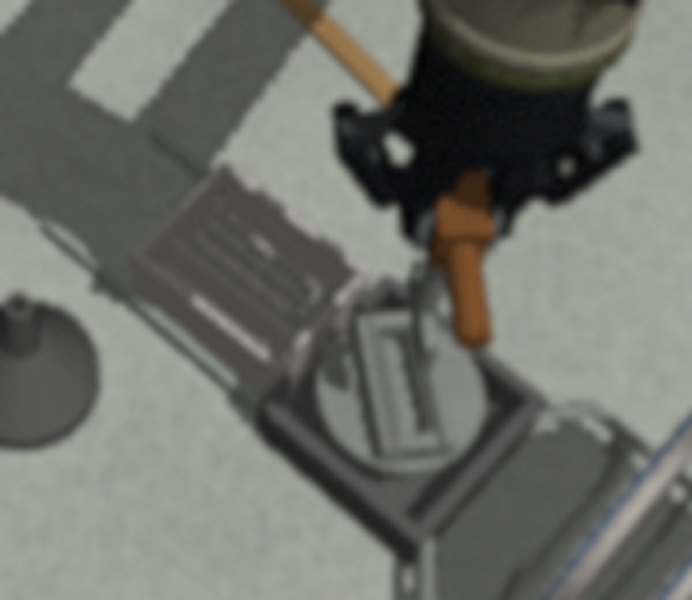

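```bash
python3 -m jog '[[[-0.115,-0.489,0],[0,0,0.63],-1],[[-0.115,-0.489,0],[0,0,0.63],-1],[[-0.115,-0.489,0],[0,0,0.63],-1],[[-0.115,-0.489,0],[0,0,0.63],-1],[[-0.115,-0.489,0],[0,0,0.63],-1]]';python3 -c "
from h import *
st()"
```

```text
time: 16.1
tool_pos: [514.9, 8.7, 240.1]
tcp_rot: [-177.9, 89.9, 176.6]
ft_force: [1.3, -1.1, -2.4]
finger_gap: 24.7
t 16.1 pos [514.9   8.7 240.1] xaxis [-0.002  0.    -1.   ] jaw [ 0.995 -0.095 -0.002] F [ 1.3 -1.1 -2.4] T [ 0.04 -0.07 -0.  ] gap 24.7 j [-4.7 -5.7 98.5 -0.  87.3  0.7]
```

```bash
python3 -m jog '[[[-0.067,-0.299,0],[0,0,0.047],-1],[[-0.067,-0.299,0],[0,0,0.047],-1],[[-0.067,-0.299,0],[0,0,0.047],-1],[[-0.067,-0.299,0],[0,0,0.047],-1],[[-0.067,-0.299,0],[0,0,0.047],-1]]';python3 -m jog '[[[-0.022,-0.096,0],[0,0,0],-1],[[-0.022,-0.096,0],[0,0,0],-1],[[-0.022,-0.096,0],[0,0,0],-1],[[-0.022,-0.096,0],[0,0,0],-1],[[-0.022,-0.096,0],[0,0,0],-1]]';python3 -m jog '[[[0,0,0],[0,0,0],-1],[[0,0,0],[0,0,0],-1]]';python3 -c "
from h import *
st();wsnap('w18');snap('top','top18.png');st();big('top18.png','top18c.png',100,170,340,290)"
```

```text
time: 16.52
tool_pos: [469.3, -194.7, 240.4]
tcp_rot: [151.4, 89.9, 148.3]
ft_force: [1.1, 0.7, -2.5]
finger_gap: 24.8
time: 16.93
tool_pos: [447.8, -289.5, 240.2]
tcp_rot: [137.3, 89.8, 134.1]
ft_force: [0.7, 0.5, -2.8]
finger_gap: 24.6
time: 17.1
tool_pos: [449.0, -287.8, 241.3]
tcp_rot: [125.4, 89.9, 122.4]
ft_force: [0.2, -0.8, -2.5]
finger_gap: 24.5
t 17.1 pos [ 449.  -287.8  241.3] xaxis [-0.001  0.001 -1.   ] jaw [ 0.999 -0.053 -0.001] F [ 0.2 -0.8 -2.5] T [-0.01 -0.03  0.  ] gap 24.5 j [-38.2  -2.9  95.7   0.   87.3 -35.1]
t 17.2 pos [ 449.2 -287.9  241.9] xaxis [-0.  0. -1.] jaw [ 0.999 -0.053 -0.   ] F [-0.3  0.4 -2.6] T [ 0.   -0.01  0.01] gap 24.9 j [-38.2  -2.9  95.6   0.   87.3 -35.2]
```

View pics/w18.png

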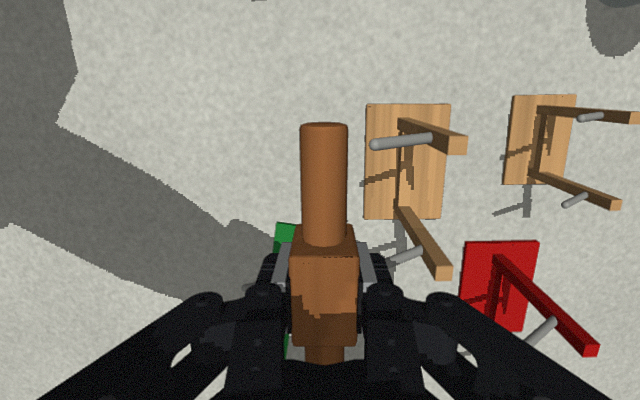

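View pics/top18c.png

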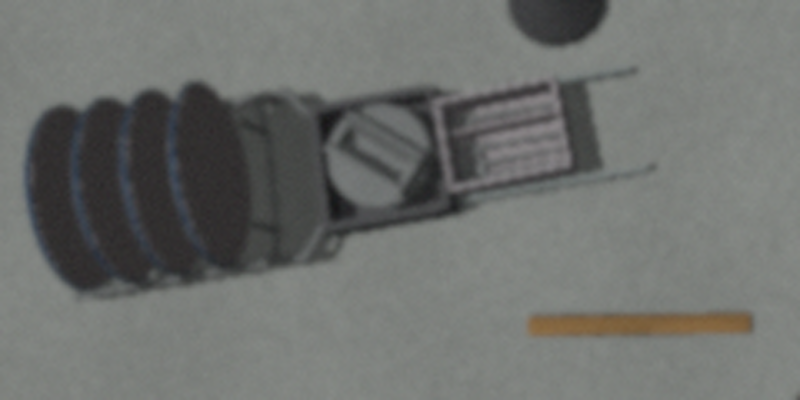

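```bash
python3 -c "
from h import *
big('top18.png','t18z.png',185,180,275,247);big('top0.png','t0z.png',185,180,275,247)"
```

```text
(no output)
```

View pics/t18z.png

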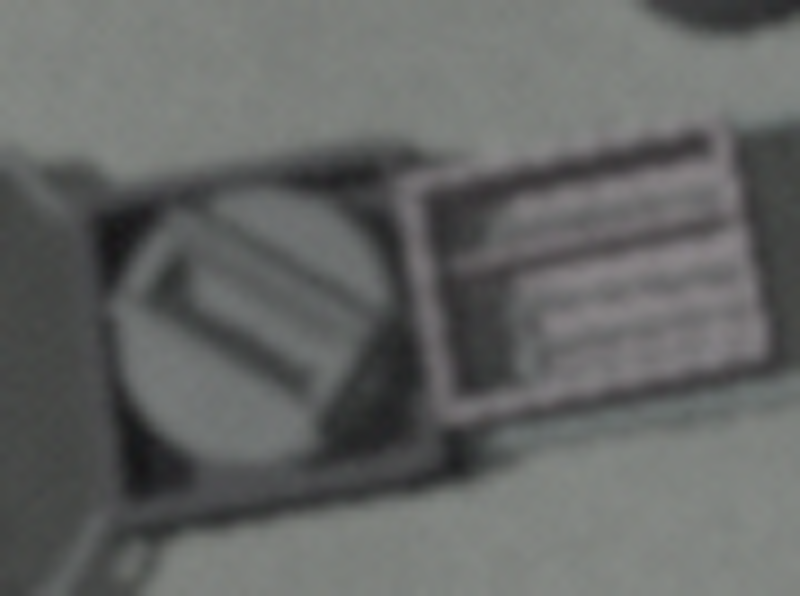

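View pics/t0z.png

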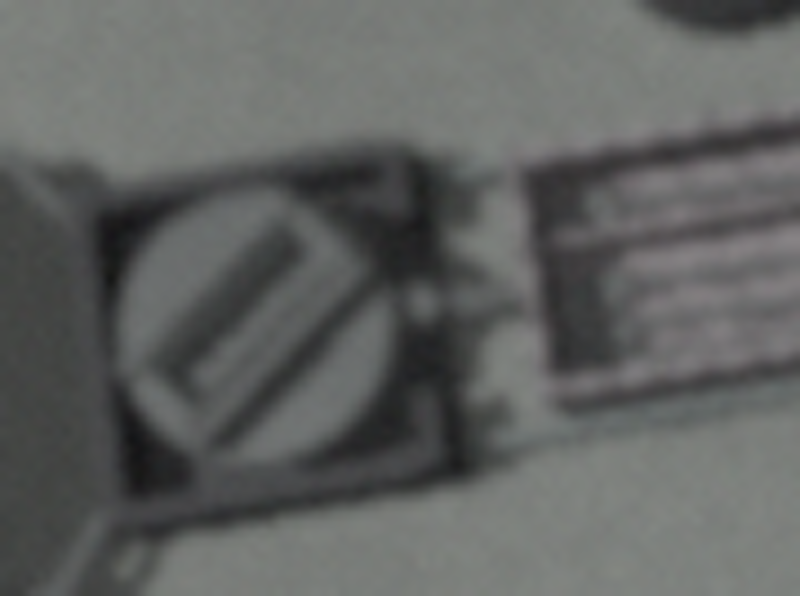

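```bash
python3 -m jog '[[[0.003,-0.001,-0.02],[0,0,0.005],-1],[[0.008,-0.002,-0.04],[0,0,0.005],-1],[[0.012,-0.002,-0.054],[0,0,0.005],-1],[[0.012,-0.002,-0.054],[0,0,0.005],-1],[[0.012,-0.002,-0.054],[0,0,0.005],-1]]' 80;python3 -m jog '[[[0,0,0],[0,0,0],-1],[[0,0,0],[0,0,0],-1]]';python3 -c "
from h import *
st();snap('scene','scene19.png');big('scene19.png','sc19.png',230,90,340,200)"
```

```text
time: 17.62
tool_pos: [460.6, -290.0, 187.4]
tcp_rot: [144.7, 89.9, 141.9]
ft_force: [0.3, -0.4, -3.0]
finger_gap: 24.6
time: 17.78
tool_pos: [461.5, -291.4, 189.8]
tcp_rot: [-35.0, 89.9, -37.8]
ft_force: [0.7, -0.5, -2.3]
finger_gap: 24.7
t 17.78 pos [ 461.5 -291.4  189.8] xaxis [ 0.002 -0.001 -1.   ] jaw [ 0.999 -0.049  0.002] F [ 0.7 -0.5 -2.3] T [-0.    0.03 -0.01] gap 24.7 j [-37.7   0.6  97.7  -0.   81.6 -34.8]
```

View pics/sc19.png

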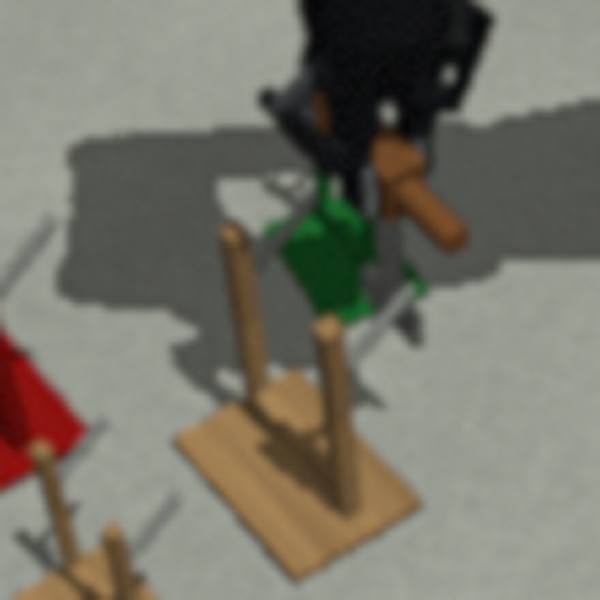

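```bash
python3 -m jog '[[[0.010,-0.0003,-0.009],[0,0,0],-1],[[0.021,-0.0006,-0.018],[0,0,0],-1],[[0.032,-0.001,-0.026],[0,0,0],-1],[[0.042,-0.0013,-0.034],[0,0,0],-1],[[0.048,-0.0015,-0.038],[0,0,0],-1]]';python3 -m jog '[[[0.002,0,-0.001],[0,0,0],-1],[[0.002,0,-0.001],[0,0,0],-1]]';python3 -c "
from h import *
st();"
```

```text
time: 18.25
tool_pos: [509.6, -292.7, 150.0]
tcp_rot: [-19.6, 90.0, -22.4]
ft_force: [0.6, 0.6, -3.3]
finger_gap: 24.5
time: 18.42
tool_pos: [511.0, -292.7, 149.3]
tcp_rot: [-46.2, 90.0, -49.0]
ft_force: [-0.3, 0.2, -2.3]
finger_gap: 24.5
t 18.42 pos [ 511.  -292.7  149.3] xaxis [ 0. -0. -1.] jaw [ 0.999 -0.049  0.   ] F [-0.3  0.2 -2.3] T [0.04 0.03 0.07] gap 24.5 j [-34.8   9.1  93.   -0.   77.9 -32. ]
```

```bash
python3 -m jog '[[[0.003,0,-0.003],[0,0,0],-1],[[0.006,0,-0.006],[0,0,0],-1],[[0.006,0,-0.008],[0,0,0],-1],[[0.006,0,-0.008],[0,0,0],-1]]';python3 -c "
from h import *
st();"
```

```text
time: 18.75
tool_pos: [516.9, -292.7, 140.9]
tcp_rot: [-25.2, 90.0, -28.0]
ft_force: [1.0, 0.0, -2.7]
finger_gap: 24.5
t 18.75 pos [ 516.9 -292.7  140.9] xaxis [ 0. -0. -1.] jaw [ 0.999 -0.05   0.   ] F [ 1.   0.  -2.7] T [-0.03 -0.15  0.07] gap 24.5 j [-34.5  10.3  92.6   0.   77.1 -31.6]
```

```bash
python3 -m jog '[[[0.0005,0,-0.001],[0,0,0],-1],[[0.001,0,-0.002],[0,0,0],-1],[[0.001,0,-0.002],[0,0,0],-1]]';python3 -c "
from h import *
st();wsnap('w20');snap('scene','scene20.png');big('scene20.png','sc20.png',230,90,340,200)"
```

```text
time: 19.0
tool_pos: [517.8, -292.9, 139.9]
tcp_rot: [-71.5, 90.0, -74.4]
ft_force: [-2.5, 0.9, 2.8]
finger_gap: 24.6
t 19.0 pos [ 517.8 -292.9  139.9] xaxis [ 0.    -0.001 -1.   ] jaw [ 0.999 -0.049  0.   ] F [-2.5  0.9  2.8] T [0.13 0.41 0.25] gap 24.6 j [-34.4  10.5  92.5  -0.   77.  -31.6]
```

View pics/w20.png

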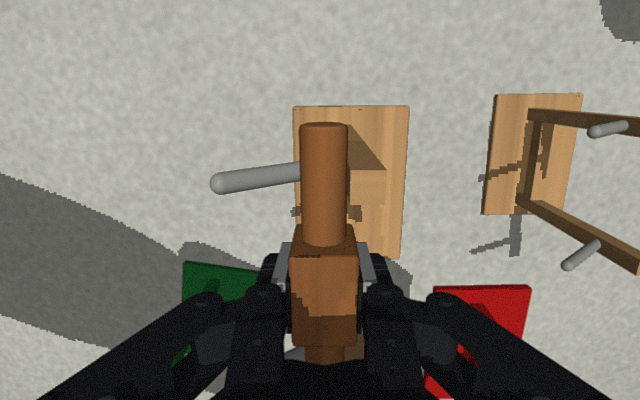

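View pics/sc20.png

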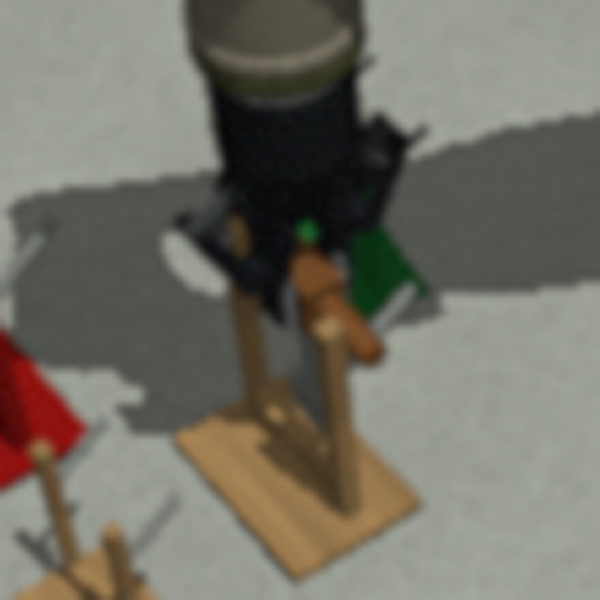

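```bash
python3 -m jog '[[[0,0,0],[0,0,0],-0.3],[[0,0,0],[0,0,0],-0.2],[[0,0,0],[0,0,0],0],[[0,0,0],[0,0,0],0.3],[[0,0,0],[0,0,0],0.7]]' 20; python3 -m jog '[[[0,0,0],[0,0,0],1],[[0,0,0],[0,0,0],1],[[0,0,0],[0,0,0],1],[[0,0,0],[0,0,0],1],[[0,0,0],[0,0,0],1]]';python3 -c "
from h import *
st();wsnap('w21')"
```

```text
time: 19.52
tool_pos: [517.8, -292.6, 138.9]
tcp_rot: [94.9, 90.0, 92.0]
ft_force: [0.0, 0.7, 0.4]
finger_gap: 66.1
time: 19.93
tool_pos: [517.8, -292.7, 139.0]
tcp_rot: [17.2, 90.0, 14.3]
ft_force: [0.5, -0.6, -0.7]
finger_gap: 85.6
t 19.93 pos [ 517.8 -292.7  139. ] xaxis [ 0.  0. -1.] jaw [ 0.999 -0.05   0.   ] F [ 0.5 -0.6 -0.7] T [ 0.01  0.06 -0.03] gap 85.6 j [-34.4  10.5  92.5   0.   76.9 -31.6]
```

View pics/w21.png

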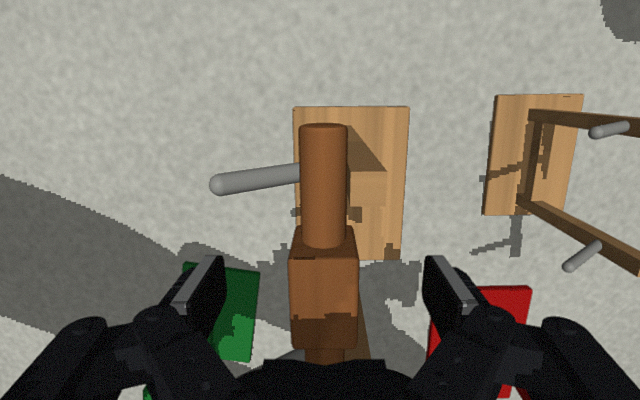

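Released: the screwdriver hangs unchanged, with its block at (323,290). I'll rise straight up and check it from above.

```bash
python3 -m jog '[[[0,0,0.02],[0,0,0],1],[[0,0,0.05],[0,0,0],1],[[0,0,0.085],[0,0,0],1],[[0,0,0.11],[0,0,0],1],[[0,0,0.11],[0,0,0],1]]'; python3 -m jog '[[[-0.07,-0.10,0.05],[0,0,0],1],[[-0.07,-0.10,0.05],[0,0,0],1],[[-0.07,-0.10,0.05],[0,0,0],1],[[-0.07,-0.10,0.05],[0,0,0],1],[[-0.07,-0.10,0.05],[0,0,0],1]]';python3 -c "
from h import *
st();snap('top','top22.png');wsnap('w22');snap('scene','scene22.png')
big('scene22.png','sc22.png',190,80,340,230)
big('top22.png','top22c.png',100,120,480,290)"
```

```text
time: 20.4
tool_pos: [520.3, -294.4, 256.8]
tcp_rot: [-31.6, 89.4, -34.4]
ft_force: [1.7, -1.0, 1.0]
finger_gap: 85.3
time: 20.82
tool_pos: [446.7, -395.3, 300.6]
tcp_rot: [-51.6, 89.8, -54.7]
ft_force: [0.4, 0.1, 0.2]
finger_gap: 85.4
t 20.82 pos [ 446.7 -395.3  300.6] xaxis [ 0.002 -0.002 -1.   ] jaw [ 0.999 -0.053  0.002] F [0.4 0.1 0.2] T [ 0.02 -0.01 -0.02] gap 85.4 j [-46.4   5.8  80.8  -0.   93.3 -43.3]
```

View pics/w22.png

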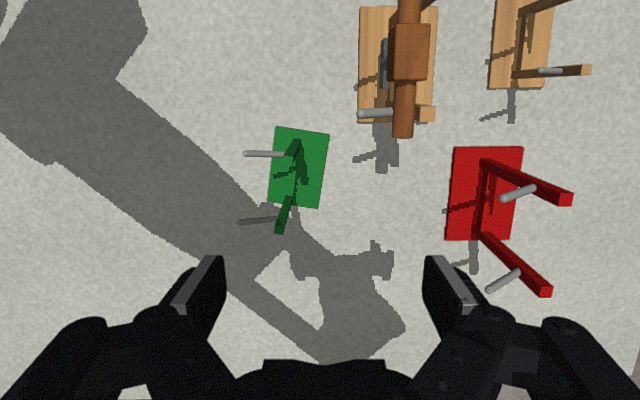

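View pics/sc22.png

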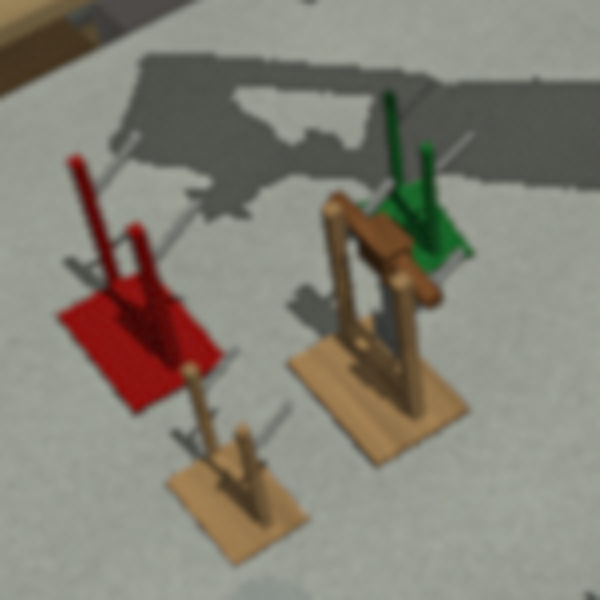

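View pics/top22c.png

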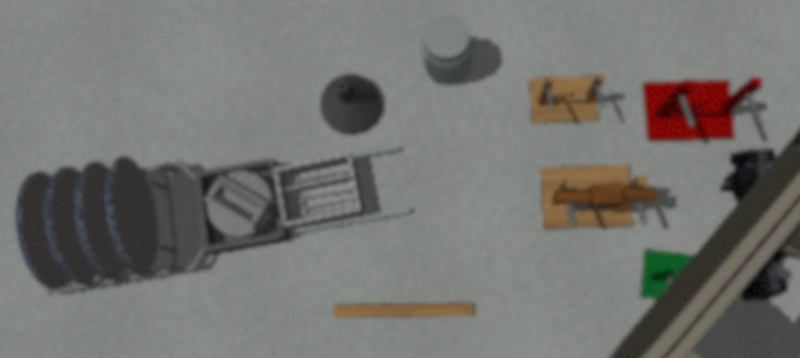

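Everything looks in place and there is plenty of time left, so I'll take one close look at the cam before handing in.

```bash
python3 -m jog '[[[0.119,0.503,0],[0,0,0.16],1],[[0.119,0.503,0],[0,0,0.16],1],[[0.119,0.503,0],[0,0,0.16],1],[[0.119,0.503,0],[0,0,0.16],1],[[0.119,0.503,0],[0,0,0.16],1]]'; python3 -m jog '[[[0.07,0.30,0],[0,0,0],1],[[0.07,0.30,0],[0,0,0],1],[[0.07,0.30,0],[0,0,0],1],[[0.07,0.30,0],[0,0,0],1],[[0.07,0.30,0],[0,0,0],1]]'; python3 -m jog '[[[0.022,0.092,-0.03],[0,0,0],1],[[0.022,0.092,-0.06],[0,0,0],1],[[0.022,0.092,-0.09],[0,0,0],1],[[0.022,0.092,-0.09],[0,0,0],1],[[0.022,0.092,-0.09],[0,0,0],1]]';python3 -c "
from h import *
st();wsnap('w23');wsnap('w24');st();big('w24.png','w24c.png',220,0,420,200)"
```

```text
time: 21.38
tool_pos: [495.9, -186.2, 297.8]
tcp_rot: [130.8, 89.9, 137.3]
ft_force: [0.7, -0.5, 0.1]
finger_gap: 85.3
time: 21.8
tool_pos: [542.5, 17.0, 298.0]
tcp_rot: [154.3, 89.9, 160.8]
ft_force: [0.9, -1.4, 0.1]
finger_gap: 85.5
time: 22.22
tool_pos: [561.4, 107.5, 203.1]
tcp_rot: [177.3, 89.4, -176.1]
ft_force: [0.1, -1.3, -0.6]
finger_gap: 85.3
t 22.22 pos [561.4 107.5 203.1] xaxis [-0.01  -0.001 -1.   ] jaw [ 0.993  0.115 -0.01 ] F [ 0.1 -1.3 -0.6] T [ 0.04 -0.01  0.04] gap 85.3 j [ 5.7  4.7 92.   0.  83.8 -0.9]
t 22.32 pos [564.4 105.2 209. ] xaxis [-0.002 -0.001 -1.   ] jaw [ 0.994  0.112 -0.002] F [0.  0.3 0.3] T [ 0.   -0.04  0.03] gap 85.3 j [ 5.5  4.5 91.6 -0.  84.  -1. ]
```

View pics/w24c.png

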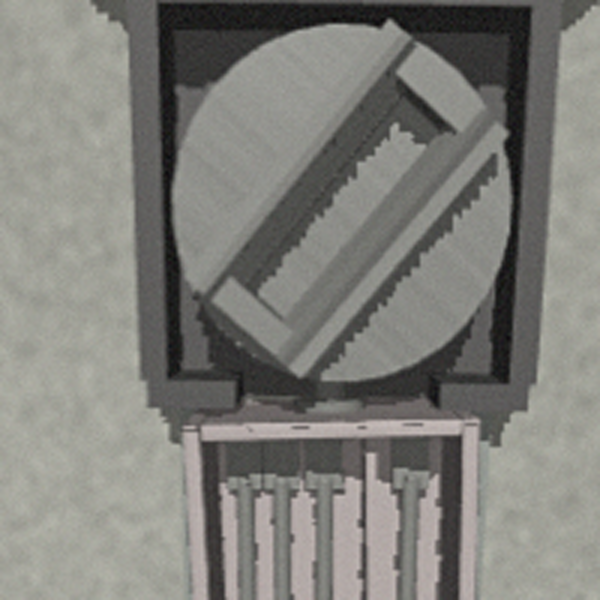

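```bash
python3 -c "
from h import *
c=lk('w24');p=lambda u,v,z:onz('wrist',(220+u/3-.33,v/3-.33),z,c)
P=np.array([p(390,20,69),p(207,297,69),p(302,377,69),p(507,132,69)])
e=lambda a,b:(np.degrees(np.arctan2((a-b)[1],(a-b)[0])),np.linalg.norm(a-b))
print(e(P[0],P[1]),e(P[3],P[2]),P.mean(0))
print('tray front',p(186,428,55),p(478,422,55))
order.hand_in()
"
```

```text
(np.float64(61.101312066357224), np.float64(79.74761836238393)) (np.float64(56.14494365007792), np.float64(79.08649281145532)) [562.59967336 197.96822921  69.        ]
tray front [524.22942733 136.14518998  55.        ] [605.90465075 147.15023926  55.        ]
the job is handed in; nothing more can be done
```

I did the whole job in the order you gave and handed it in at about 22 s. My one doubtful check is the cam's final angle, which my last picture puts slightly low.

- **Tray:** I pushed it along its guides until it stopped. The force rose to about 30 N and about 9.6 mm was left open.
- **Cam:** I set the blade in the slot and turned it clockwise until the wrist torque jumped from about 0.1 to 2.1 N m. The gripper had turned about 86° by then, including the blade's play in the slot.
- **Screwdriver:** I hung it back and let go. It returned to within 0.5 mm of where I had gripped it, and afterwards the pictures showed its crossbar in the crook on both prongs.
- **Bystanders:** Nothing I did touched the jar, the funnel or the stirring stick. All three stood unmoved in the last overhead picture.

**Last checks:**
- **Tray position:** The final close-up showed the tray up against the connector. Its front edge had moved a further 7 to 8 mm since the push, leaving about 1 to 2 mm open.
- **Cam angle:** This check disagreed. The block edges in the pictures gave a turn of about 73°, which is about 1.27 rad and just under the 1.30 rad for fully drawn in. The two edges differed by 5° and the arm was still settling. The torque stop and the earlier overhead picture (about 78°) point to the cam being at its stop. I computed this figure in the same step that handed the job in, so I could not look again.

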